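# Shut and latch the coffee bin

## Task

Shut the steel coffee bin on the counter: swing its lid down until it rests on the rubber seal, lift the wire loop of the draw latch over the upturned lip of the keeper and let it down into the keeper behind the lip, then press the lever down over centre until it snaps flat against the bin and the lid is clamped on its seal. Do it by feel: press firmly but never force the lid, the loop or the lever, and leave everything else on the counter where it stands.

Things in the scene. Friction and masses are not known exactly. Their poses are not given: they have to be found in the camera images.
- bin: coffee bin: plain steel box 220 mm wide, 170 deep, fixed; origin mid underside on the counter, z up, x from front to rear, y along its width. The flat front (x = -85 mm) carries the draw latch at mid width; the lid is hinged along the rear. Lid and latch move in the bin's x-z plane. Pushing down on the shut lid squeezes a springy seal, about 30 N per mm at the front.
- lid (a joint): angle of the lid (rad), grows as its front edge rises; about 0.022 resting on the unsqueezed seal, about 0.003 clamped. Hinge line at x = 93 mm, z = 132 mm of the bin. Stiff hinge: the lid stays where it is left and takes a few newtons at its front edge to move.
- lid_front (a point): point on the flat lid top, mid width, 10 mm behind the front edge: the place to push the lid down. A pressed panel 4 mm higher begins 13 mm farther back. Moves with the lid; shut, it is 135 mm above the counter.
- keeper (a point): where the axis of the loop's bar comes to lie, mid groove; moves with the lid, bin's axes when shut. The keeper is a steel hook 28 mm wide on the lid's front skirt: floor 2 mm below this point, upturned lip in front, 3 mm thick, its top 4 mm above this point, back plate behind; the groove is 9 mm wide. Skirt face (flat, 228 mm wide): 8.5 mm behind this point, from 9 mm below to 11 mm above (lid top).
- lever (a joint): angle of the lever (rad) about latch_pivot: 0 flat against the bin pointing down, pi/2 sticking out level, more = tip rising, stop at 2.3. Stiff: stays where left. With the loop hooked and the lid on its seal the loop draws tight at 1.3 to 1.5; the push needed at lever_pad grows to about 10 N near 1.0, falls to nothing at about 0.35, and from there it snaps shut by itself (push to 0.15 if not).
- latch_pivot (a point): hinge axis of the lever (along the bin's y), fixed on the bin's front at x = -102 mm, z = 98 mm of the bin.
- lever_pad (a point): middle of the outer face of the lever (the upper face when it sticks out), 48 mm from the pivot along the lever: the place to press. The lever is a flat steel strip 26 mm wide, 3 mm thick, 66 mm long, its last 10 mm bent outward slightly. This face stands 4 mm off the line through the pivot.
- loop (a joint): angle of the wire loop relative to the lever (rad), 0 as latched. Lean of the loop from upright towards the lid = lever angle - loop angle (negative: it leans out to the front). Stiff: it stays where it is left.
- loop_bar (a point): middle of the loop's cross bar, on the wire's axis. The loop: rigid rectangle of 4 mm wire, 46 mm wide outside (along the bin's y), 42.5 mm from its pins to the bar; can be pinched across its two straight side wires. The pins ride on the lever, 18 mm from latch_pivot, in a direction 0.28 rad nearer the bin than the lever's, so moving the bar swings lever and loop; both give way lightly.
- cup_a: white espresso cup with handle, 62 mm wide, 56 mm high, beside the bin; a bystander, leave it alone. Origin in the middle of its underside.
- cup_b: white espresso cup like the other, farther off; a bystander, leave it alone. Origin in the middle of its underside.
- tamper: steel tamper 58 mm wide, 82 mm high, standing beside the bin; a bystander, leave it alone. Origin in the middle of its underside.
- pitcher: steel milk pitcher with handle, 80 mm wide, 95 mm high; a bystander, leave it alone. Origin in the middle of its underside.
- shaker: steel shaker jar, 68 mm wide, 105 mm high; a bystander, leave it alone. Origin in the middle of its underside.
- portafilter: portafilter, 70 mm basket with black handle, 210 mm long; a bystander, leave it alone. Origin in the middle of its underside.
- scoop: steel spoon, 170 mm long; a bystander, leave it alone. Origin in the middle of its underside.

How it is judged:
On the way, in this order (a step that is already met when the one before it is completed fails the run):
1. the lid is down on its seal (value of joint lid below 0.036 rad), for 0.2 s.
2. the loop's bar sits in the keeper behind the lip, the lever still up (x of loop_bar in the frame of keeper between -0.004 and 0.004 m and z of loop_bar in the frame of keeper between -0.004 and 0.002 m and value of joint lever above 0.9 rad), for 0.2 s.
At the end, for the whole second after the job is handed in: The lever lies flat against the bin (within 0.08 rad of shut), the loop's bar sits in the keeper behind its lip (within 4 mm across, and in height from 4 mm below to 2 mm above its seat), and the lid is clamped on its seal (lid joint under 0.012 rad; unclamped it rests at about 0.022 rad) (x of loop_bar in the frame of keeper between -0.004 and 0.004 m and z of loop_bar in the frame of keeper between -0.004 and 0.002 m and value of joint lever below 0.08 rad and value of joint lid below 0.012 rad and velocity of joint lever below 0.05 rad/s); the robot touches nothing.
It fails at once if the lid is pressed with more than 30 N (contact force between any of the fingers, the arm and lid above 30 N).
It fails at once if the lever is pressed with more than 30 N (contact force between any of the fingers, the arm and lever_c0 above 30 N).
It fails at once if the loop is forced against the lid or keeper with more than 30 N by the hand that holds or pushes it, the lever still up (contact force between the fingers and loop above 2 N and contact force between loop and lid above 30 N and value of joint lever above 1.3 rad).
It fails at once if something else on the counter is shifted by more than 30 mm (distance of any of cup_a, cup_b, tamper, pitcher, shaker, portafilter, scoop from where it was at the start of the episode above 0.03 m).
It also fails if it takes over 58 s, if anything falls off the work surface, if the arm or the gripper's body presses on something with over 40 N, if the wrist force passes 120 N, or if a joint passes its speed limit or range.

## Robot

A 6-joint arm with a two-finger parallel gripper is mounted at the origin on the work surface. World frame = base frame: x ahead of the robot, y to its left, z up, the work surface at z = 0. Lengths are in m, angles in rad, forces in N, time in s.
With the tool pointing down it reaches from about 0.225 to 0.875 m from the base axis. Payload 3.4 kg.
Tool frame: the origin (TCP) lies at the very end of the fingers, on their centre line; the grasp point (between the pads) lies 19 mm behind it; z points along the fingers, y is the direction in which the jaws open and shut (so a half turn about z gives the same grasp; the last joint's range is limited). The gripper opens to 85 mm and grips with 20 to 120 N. Pads are 22 mm wide; open, the fingers measure 114 mm over their backs; the gripper's body (76 mm by 85 mm) begins 54 mm behind the grasp point. The pads swing forward as they close: fully open they stand 13 mm farther back than shut.
Start: joints at [-1.439, 0.276, 1.505, -0, 1.361, -0.121], TCP at [0.144, -0.557, 0.197] pointing down, gripper open.
Joint ranges: [-2.89, 2.89], [-0.75, 2.08], [0.22, 2.7], [-1.18, 4.32], [0.11, 2.71], [-2.7, 2.7]. Speed limits (rad/s): [2.57, 2.57, 3.14, 3.14, 3.14, 3.14].

## Interface

Orientations are given as a unit quaternion [w, x, y, z].
In Python, from rig import manip, viewer, job gives the robot as it stands.
- The arm moves only by the shell command python3 -m crank 'ROWS' [OPENING] [FORCE]. ROWS is JSON, a list of rows, each a list of 6 numbers: the shift along the tool's x, y, z in m, then the turn, a rotation vector about the tool's x, y, z in degrees. In form: [[dx, dy, dz, rx, ry, rz], ...]. A call has 1 to 20 rows; each row is the pose to reach, as a shift and turn from the pose measured when the call began, along the tool's axes at that moment; what a row does not reach only later rows make up. A row lasts 1/8 s, in which the tool goes at most 62.5 mm and 10.7 degrees, less where a joint would pass 70% of its speed; a pose out of reach is approached as far as the arm can. A call with a gripper value outside its range is refused whole. OPENING is the opening, from 0 (shut) to 1 (fully open), set as the call begins (- or left out, the last holds). The fingers move at their own pace and stop on an object; FORCE is the grip in N (left out, the last holds). Time passes only in rows, so rows that repeat a pose let the fingers close. It gives the time, the measured TCP pose, the force and the opening at its end, in the units of the state.
- manip.get_state(): the state, without advancing time (a new reading comes with each control period).
- viewer.get_image(name): name is "scene" or "top" or "wrist"; returns a dict with "frame" (384x512x3 uint8, blue, green, red), "range_z" (384x512 float32, m along the optical axis (not along the pixel's ray), 0 where there is no reading), "intrinsics" (3x3 intrinsics, pixels), "world_from_camera" (4x4, takes a point from camera to world coordinates); the wrist camera has in their place "mount" (4x4, takes a point from camera to tool coordinates, whose origin is the TCP and whose axes are the flange's). Camera axes: x right, y up, looking along -z (the intrinsics and any distortion apply to the point x, -y, -z); pixel columns grow to the right and rows downward; lengths in m; the calibration is good to about 2 mm. The wrist camera is an equidistant fisheye: a pixel r from the principal point sees the ray r / f radians off the axis. A picture is of the moment at which its call begins: read the wrist's pose just before it.
- job.sign_off(): hands the job in, once; it reports no verdict.
The state is a dict: "clock": time; "qpos": joint angles; "qd": joint speeds; "effort": joint torques, N m; "position": TCP position; "ee_rot": TCP orientation; "contact_force": force on the tool from outside, world axes, zero at the start; "moment": the same for the moment, N m; "width": finger opening in m.
Only numpy, scipy, OpenCV 4.12 (cv2) and the standard library are available. Lean on these libraries where they do the work, as an engineer would, in place of code of your own. Each camera call takes 0.05 s, during which the arm holds its last target. There are 200 camera calls.

## Working session

There is one attempt and no reset: what is moved stays moved. The work goes in short steps, Python scripts to look and compute and a shell command to move; the robot and the scene stay as the last step left them, time stands still between calls to the robot, and variables do not carry over. Pictures are saved under pics/ and viewed, about 8 in all and at most 12, crops included, and the job is handed in when it is done.

```bash
ls; mkdir -p pics; cat > h.py <<'E'
import numpy as np, cv2
from rig import manip, viewer, job
from scipy.spatial.transform import Rotation as R
def rot(q): return R.from_quat([q[1],q[2],q[3],q[0]])
def pts(d):
    K=d["intrinsics"];z=d["range_z"];h,w=z.shape
    u,v=np.meshgrid(np.arange(w),np.arange(h))
    p=np.stack([(u-K[0,2])/K[0,0]*z,-(v-K[1,2])/K[1,1]*z,-z],-1)
    T=d["world_from_camera"]; return p@T[:3,:3].T+T[:3,3]
E
python3 - <<'E'
from h import *
s=manip.get_state();print(s)
a=viewer.get_image("scene");b=viewer.get_image("top")
np.savez("a.npz",**a);np.savez("b.npz",**b)
print(a["world_from_camera"],b["world_from_camera"],a["intrinsics"])
for n,i in(("scene",a),("top",b)): cv2.imwrite(f"pics/{n}.png",i["frame"])
E
```

```text
pics
{'clock': 0.0, 'qpos': array([-1.43900941e+00,  2.76591535e-01,  1.50621367e+00, -2.02808838e-06,
        1.36069822e+00, -1.20984117e-01]), 'qd': array([-8.41051822e-04,  2.69094916e-05,  3.57770801e-05,  2.04828957e-03,
       -7.70068994e-05, -2.22198711e-03]), 'effort': array([ 3.24727671e-04, -4.16778767e+01, -2.45804787e+01,  3.58970317e-05,
        1.10906549e-02,  2.66193877e-05]), 'position': array([ 0.1437195 , -0.5560947 ,  0.19650967]), 'ee_rot': array([-9.55367079e-04,  9.92023497e-01,  1.26049471e-01, -6.15192625e-06]), 'contact_force': array([ 0.38181905, -0.27609112, -0.41465084]), 'moment': array([-0.01761928, -0.01647308,  0.04542981]), 'width': 0.08574504864727027}
[[-0.56935826 -0.67467445  0.46972923  1.16206594]
 [ 0.82208791 -0.4683899   0.32370105  0.40621675]
 [ 0.0016236   0.57046059  0.82132337  1.09956383]
 [ 0.          0.          0.          1.        ]] [[ 0.03467611  0.97573129 -0.21620826  0.29584822]
 [-0.99939622  0.03432739 -0.00536919 -0.00828245]
 [ 0.00218298  0.2162639   0.97633251  1.49601682]
 [ 0.          0.          0.          1.        ]] [[373.46812846   0.         258.03827073]
 [  0.         373.46812846 186.02169607]
 [  0.           0.           1.        ]]
```

View pics/scene.png

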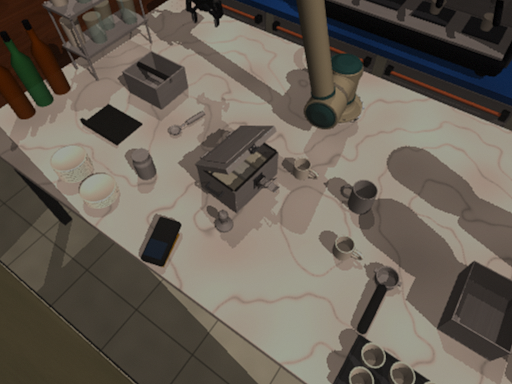

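View pics/top.png

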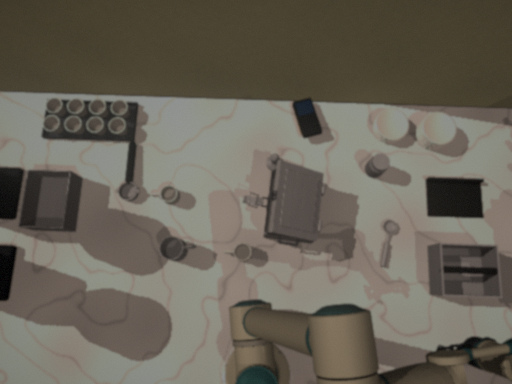

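The front faces +y (left in top view, latch at about (255,200)), a tamper at (274,160) and a cup at (245,252) flank it. Now for the point clouds.

```bash
python3 - <<'E'
from h import *
for n in "ab":
    d=dict(np.load(n+".npz"));P=pts(d);f=d["frame"]
    if n=="b": c=(slice(120,270),slice(225,345))
    else: c=(slice(110,240),slice(185,335))
    cv2.imwrite(f"pics/crop_{n}.png",cv2.resize(f[c],None,fx=4 if n=="b" else 4,fy=4,interpolation=cv2.INTER_CUBIC)[:600,:800])
    p=P[c].reshape(-1,3);p=p[p[:,2]>0.02]
    if n=="b":
        for v in range(150,262,8):
            print(v,[tuple((P[v,u]*1000).round().astype(int)) for u in range(240,336,8)])
    h=np.histogram(p[:,2],bins=np.arange(0.02,0.3,0.02));print(h[0])
d=dict(np.load("b.npz"));P=pts(d)
for nm,(u,v) in dict(tamper=(274,160),cup=(245,252),pitcher=(175,248)).items(): print(nm,P[v,u])
E
```

```text
[ 318  345  424 1212  501  614  318  396  336  450  628    0    0]
150 [(np.int64(777), np.int64(94), np.int64(-4)), (np.int64(776), np.int64(64), np.int64(2)), (np.int64(778), np.int64(34), np.int64(0)), (np.int64(779), np.int64(4), np.int64(0)), (np.int64(779), np.int64(-25), np.int64(3)), (np.int64(780), np.int64(-55), np.int64(4)), (np.int64(781), np.int64(-85), np.int64(2)), (np.int64(781), np.int64(-114), np.int64(6)), (np.int64(785), np.int64(-145), np.int64(-2)), (np.int64(785), np.int64(-174), np.int64(-1)), (np.int64(786), np.int64(-204), np.int64(0)), (np.int64(786), np.int64(-233), np.int64(3))]
158 [(np.int64(747), np.int64(93), np.int64(-7)), (np.int64(745), np.int64(62), np.int64(2)), (np.int64(746), np.int64(33), np.int64(4)), (np.int64(749), np.int64(3), np.int64(-4)), (np.int64(724), np.int64(-25), np.int64(81)), (np.int64(748), np.int64(-56), np.int64(5)), (np.int64(751), np.int64(-86), np.int64(0)), (np.int64(752), np.int64(-115), np.int64(1)), (np.int64(753), np.int64(-145), np.int64(-1)), (np.int64(756), np.int64(-175), np.int64(-5)), (np.int64(755), np.int64(-2
[... 6262 characters left out ...]
, np.int64(4)), (np.int64(394), np.int64(47), np.int64(-2)), (np.int64(395), np.int64(19), np.int64(-5)), (np.int64(396), np.int64(-9), np.int64(-3)), (np.int64(397), np.int64(-37), np.int64(-3)), (np.int64(398), np.int64(-65), np.int64(-1)), (np.int64(398), np.int64(-93), np.int64(1)), (np.int64(400), np.int64(-122), np.int64(-2)), (np.int64(400), np.int64(-150), np.int64(0)), (np.int64(401), np.int64(-178), np.int64(1)), (np.int64(402), np.int64(-206), np.int64(1)), (np.int64(404), np.int64(-235), np.int64(-3))]
[ 91 444 106 200 149 324 475 640 660 768 852   4   0]
tamper [ 0.7186214  -0.03275563  0.07638361]
cup [0.3999416  0.05810241 0.0032249 ]
pitcher [0.40542339 0.30567703 0.00181405]
```

```bash
python3 - <<'E'
import cv2,numpy as np
a=cv2.imread("pics/crop_a.png");b=cv2.imread("pics/crop_b.png")
print(a.shape,b.shape)
a=cv2.convertScaleAbs(a,alpha=1.6,beta=20)
cv2.imwrite("pics/cropa2.png",a)
E
```

```text
(520, 600, 3) (600, 480, 3)
```

View pics/cropa2.png

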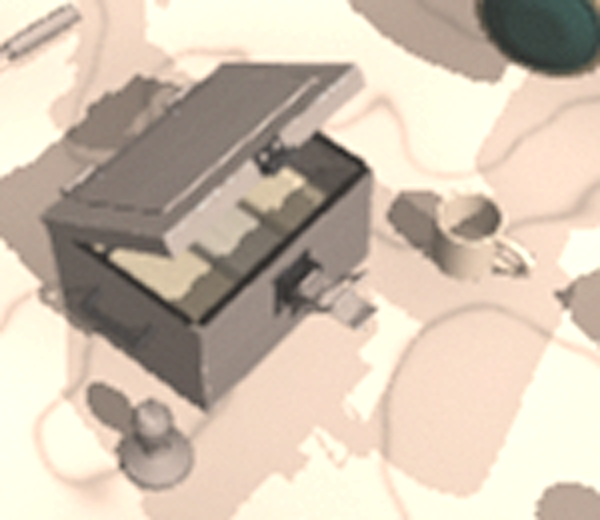

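```bash
python3 - <<'E'
from h import *
d=dict(np.load("a.npz"));P=pts(d)
def poly(ps,off=(185,110)):
    m=np.zeros(P.shape[:2],np.uint8)
    for p in ps: cv2.fillPoly(m,[(np.array(p)/4+off).round().astype(np.int32)],1)
    return P[m>0]
fr=poly([[(215,335),(268,290),(268,325),(214,390)],[(330,215),(362,190),(362,250),(330,262)]])
c=fr.mean(0);_,s,vt=np.linalg.svd(fr-c);n=vt[2]*np.sign(vt[2][1])
print("front n",n,"c",c,"rms",s[2]/len(fr)**.5,len(fr))
lid=poly([[(200,90),(300,85),(180,200),(100,195)]])
m=lid.mean(0);_,s,vt=np.linalg.svd(lid-m);nl=vt[2]*np.sign(vt[2][2])
print("lid n",nl,m,s[2]/len(lid)**.5, "angle",np.arccos(nl[2]), "dir",np.degrees(np.arctan2(nl[1],nl[0])))
sd=poly([[(70,245),(190,325),(190,390),(80,300)]])
m2=sd.mean(0);_,s,vt=np.linalg.svd(sd-m2);print("side n",vt[2],m2,s[2]/len(sd)**.5)
# axes
nh=n.copy();nh[2]=0;nh/=np.linalg.norm(nh)
q=nl.copy();q[2]=0;q/=np.linalg.norm(q);print("front az",np.degrees(np.arctan2(nh[1],nh[0])))
D=dict(np.load("b.npz"));Q=pts(D)
# lid top from top camera: points above .12
z=Q[...,2];M=(z>0.12)&(z<.26);M[:,:262]=0;M[:, 345:]=0;M[:150]=0;M[262:]=0
T=Q[M];m3=T.mean(0);_,s,vt=np.linalg.svd(T-m3);n3=vt[2]*np.sign(vt[2][2]);print("lid top cam",n3,m3,s[2]/len(T)**.5,"az",np.degrees(np.arctan2(n3[1],n3[0])),"ang",np.arccos(n3[2]))
for name,x in(("front",-nh),("lidn",-q)):
    pass
(cx,cy),(w,h),a=cv2.minAreaRect((T[:,:2]*1000).astype(np.float32));print("rect",cx,cy,w,h,a)
# latch points
L=P[(P[...,2]>.05)];g=P.reshape(-1,3);k=((g-c)@nh>0.008)&((g-c)@nh<0.12)&(g[:,2]>.05)&(np.abs((g-c)@np.array([nh[1],-nh[0],0]))<.08)
print(np.c_[(g[k]-c)@nh*1000,(g[k]-c)@np.array([-nh[1],nh[0],0])*1000,g[k,2]*1000].round()[::3])
print(c)
E
```

```text
front n [ 0.09208636  0.99573505 -0.00564042] c [ 0.56659229 -0.01021059  0.07181729] rms 0.0009825472290991486 303
lid n [-0.14116871 -0.7838435   0.60469891] [ 0.55815365 -0.10179057  0.19773242] 0.013153040324829359 angle 0.9214085552921173 dir -100.20941701921068
side n [ 0.9287943  -0.18326028 -0.32211306] [ 0.66753813 -0.09231597  0.08726336] 0.010763866655997649
front az 84.7162702787821
lid top cam [-0.06556506 -0.46909007  0.88071319] [ 0.55143839 -0.10106428  0.18972085] 0.019652991285622888 az -97.95672593650971 ang 0.493430487710427
rect 556.0390625 -104.84053039550781 184.2281951904297 229.15980529785156 84.7158432006836
[[ 11.  20. 106.]
 [  8.  18.  94.]
 [ 21.  19. 104.]
 [ 20.  19.  97.]
 [ 22.  12. 101.]
 [ 44.  26. 106.]
 [ 58.  23. 122.]
 [ 18.   7.  97.]
 [ 26.  12.  99.]
 [ 33.  19.  98.]
 [ 41.  25.  99.]
 [ 10.  -9. 101.]
 [ 19.   1.  99.]
 [ 27.   6. 102.]
 [ 32.  16.  95.]
 [ 63.  13. 126.]
 [ 18.  -9. 103.]
 [ 25.  -2. 101.]
 [ 32.   6. 100.]
 [ 40.  11. 101.]
 [ 62.   8. 125.]
 [ 17. -12. 100.]
 [ 25.  -8. 103.]
 [ 31.   2.  97.]
 [ 40.   6. 102.]
 [ 46.  14.  98.]
 [ 14. -10.  89.]
 [ 26.  -8.  98.]
 [ 34.  -2.  98.]
 [ 42.   3. 101.]
 [ 48.  12.  97.]
 [ 55.  18.  97.]
 [ 29.  -7.  94.]
 [ 40.  -5. 102.]
 [ 48.   1. 102.]
 [ 54.   9.  99.]
 [ 61.  16.  99.]
 [ 39.  -8.  99.]
 [ 46.  -1.  97.]
 [ 54.   4.  99.]
 [ 61.  11.  98.]
 [ 69.  16. 100.]
 [ 44. -15. 105.]
 [ 57. -16. 118.]
 [ 58.  -1. 103.]
 [ 64.   7.  99.]
 [ 70.  15.  96.]
 [ 80.  18. 103.]
 [ 42. -18. 101.]
 [ 52.  -4.  95.]
 [ 61.   0.  98.]
 [ 69.   6. 100.]
 [ 77.  12. 101.]
 [ 59.  -7.  99.]
 [ 67.  -2. 101.]
 [ 74.   5.  99.]
 [ 83.   9. 103.]
 [ 69.  -4.  98.]
 [ 76.   2. 100.]
 [ 71.  -7.  98.]
 [ 79.  -2. 100.]
 [ 82.  -5. 102.]]
[ 0.56659229 -0.01021059  0.07181729]
```

```bash
cat >> h.py <<'E'
a0=np.radians(-95.28)
ex=np.array([np.cos(a0),np.sin(a0),0]);ey=np.array([-ex[1],ex[0],0]);ez=np.array([0,0,1.])
O=np.array([0.5561,-0.0946,0])
B=np.c_[ex,ey,ez]
def toolrot(phi): # phi deg: lean of fingers toward bin
    p=np.radians(phi);z=-np.cos(p)*ez+np.sin(p)*ex
    return R.from_matrix(np.c_[np.cross(ey,z),ey,z])
def go(x,y,z,phi):
    s=manip.get_state();r=rot(s["ee_rot"])
    w=O+B@(np.array([x,y,z])/1000)
    d=r.inv().apply(w-s["position"]);t=(r.inv()*toolrot(phi)).as_rotvec(degrees=True)
    print("row",d.round(4),t.round(1))
def where():
    s=manip.get_state();b=B.T@(s["position"]-O)*1000;r=rot(s["ee_rot"]).as_matrix();z=B.T@r[:,2]
    print("t",round(s["clock"],2),"bin",b.round(1),"phi",np.degrees(np.arctan2(z[0],-z[2])).round(1),"side",z[1].round(3),"yaw",(B.T@r[:,1]).round(3),"F bin",(B.T@s["contact_force"]).round(1),"q",s["qpos"].round(2),"w",round(s["width"],4))
E
python3 -c "
from h import *
where();go(-58,0,300,0)"
```

```text
t 0.1 bin [ 497.6 -368.1  196.6] phi -0.1 side -0.0 yaw [ 0.941  0.338 -0.002] F bin [-0.6 -0.4 -0.5] q [-1.44  0.28  1.51  0.    1.36 -0.12] w 0.0856
row [ 0.5343 -0.3985 -0.1026] [ -0.1  -0.1 -70.2]
```

```bash
python3 -m crank '[[0,0,-0.06,0,0,0],[0.05,-0.03,-0.103,0,0,-10],[0.1,-0.07,-0.103,0,0,-20],[0.534,-0.398,-0.103,0,0,-70],[0.534,-0.398,-0.103,0,0,-70],[0.534,-0.398,-0.103,0,0,-70],[0.534,-0.398,-0.103,0,0,-70],[0.534,-0.398,-0.103,0,0,-70],[0.534,-0.398,-0.103,0,0,-70],[0.534,-0.398,-0.103,0,0,-70],[0.534,-0.398,-0.103,0,0,-70],[0.534,-0.398,-0.103,0,0,-70],[0.534,-0.398,-0.103,0,0,-70],[0.534,-0.398,-0.103,0,0,-70]]' 0; python3 - <<'E'
from h import *
where();go(-58,0,240,0)
w=viewer.get_image("wrist");print(w["mount"],w["intrinsics"])
cv2.imwrite("pics/w1.png",w["frame"])
E
```

```text
clock: 1.85
position: [0.5607, -0.0376, 0.2998]
ee_rot: [-0.001, 0.74, 0.672, -0.0]
contact_force: [0.6, -0.5, -0.2]
width: 0.0001
t 1.85 bin [-57.2  -0.7 299.8] phi -0.1 side -0.002 yaw [ 0.004  1.    -0.002] F bin [ 0.4  0.6 -0.2] q [-0.19  0.22  1.34  0.    1.59 -0.1 ] w 0.0001
row [0.0008 0.0008 0.0598] [-0.1 -0.1 -0.2]
[[-4.34836787e-04  9.57214386e-01  2.89379389e-01  7.46438807e-02]
 [ 9.99999604e-01  1.91685733e-04  8.68590794e-04 -7.14562918e-04]
 [ 7.75957703e-04  2.89379652e-01 -9.57214090e-01 -1.75931390e-01]
 [ 0.00000000e+00  0.00000000e+00  0.00000000e+00  1.00000000e+00]] [[297.31863964   0.         253.95601988]
 [  0.         297.31863964 188.16209803]
 [  0.           0.           1.        ]]
```

View pics/w1.png

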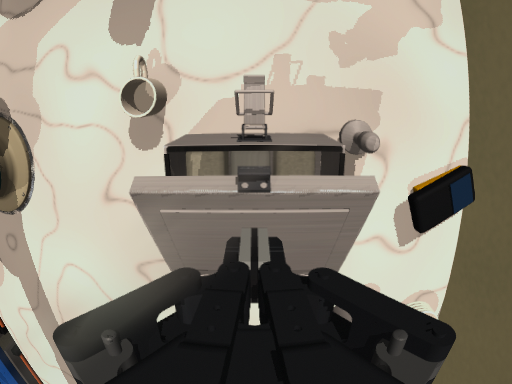

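```bash
python3 -m crank '[[-0.006,0,0.04,0,0,0],[-0.006,0,0.068,0,0,0],[-0.006,0,0.074,0,0,0],[-0.005,0,0.080,0,0,0],[-0.003,0,0.086,0,0,0]]'; python3 - <<'E'
from h import *
where();go(-64,0,201.5,0)
E
```

```text
clock: 2.52
position: [0.5608, -0.0415, 0.2151]
ee_rot: [0.0, 0.741, 0.672, 0.001]
contact_force: [0.8, 0.6, 0.4]
width: -0.0001
t 2.52 bin [-5.330e+01 -2.000e-01  2.151e+02] phi -0.0 side 0.001 yaw [0.005 1.    0.001] F bin [-0.7  0.8  0.4] q [-0.2   0.25  1.5   0.    1.39 -0.1 ] w -0.0001
row [0.0107 0.0002 0.0136] [ 0.1 -0.  -0.3]
```

```bash
python3 -m crank '[[0.003,0,0.004,0,0,0],[0.006,0,0.008,0,0,0],[0.009,0,0.012,0,0,0],[0.011,0,0.016,0,0,0]]'; python3 - <<'E'
from h import *
where();go(-72,0,177,0)
E
```

```text
clock: 3.02
position: [0.5621, -0.0299, 0.1993]
ee_rot: [0.0, 0.741, 0.672, 0.001]
contact_force: [-0.5, 0.4, 2.9]
width: 0.0
t 3.02 bin [-64.9   0.  199.3] phi -0.1 side 0.002 yaw [0.005 1.    0.002] F bin [-0.4 -0.6  2.9] q [-0.18  0.26  1.53  0.    1.36 -0.08] w 0.0
row [ 0.007  -0.0001  0.0223] [ 0.1 -0.1 -0.3]
```

Contact, about 3 N. Following the arc down.

```bash
python3 -m crank '[[0.002,0,0.006,0,0,0],[0.004,0,0.011,0,0,0],[0.006,0,0.017,0,0,0],[0.007,0,0.023,0,0,0],[0.009,0,0.029,0,0,0],[0.010,0,0.035,0,0,0],[0.011,0,0.041,0,0,0],[0.012,0,0.046,0,0,0]]'; python3 - <<'E'
from h import *
where();go(-78,0,138.8,0)
E
```

```text
clock: 4.03
position: [0.5632, -0.018, 0.1527]
ee_rot: [0.0, 0.741, 0.672, 0.001]
contact_force: [0.1, 0.9, 1.8]
width: 0.0001
t 4.03 bin [-76.9  -0.  152.7] phi -0.1 side 0.001 yaw [0.005 1.    0.001] F bin [-0.9  0.1  1.8] q [-0.16  0.29  1.6   0.    1.25 -0.06] w 0.0001
row [ 0.0011 -0.      0.0139] [ 0.1 -0.1 -0.3]
```

```bash
python3 -m crank '[[0.0005,0,0.005,0,0,0],[0.001,0,0.009,0,0,0],[0.001,0,0.012,0,0,0],[0.001,0,0.013,0,0,0]]'; python3 -c "
from h import *
where()"
```

```text
clock: 4.53
position: [0.5631, -0.0171, 0.1395]
ee_rot: [-0.0, 0.741, 0.672, 0.001]
contact_force: [-0.6, 1.3, 1.0]
width: -0.0001
t 4.53 bin [-77.8  -0.2 139.5] phi -0.1 side 0.001 yaw [0.005 1.    0.001] F bin [-1.2 -0.7  1. ] q [-0.15  0.3   1.62  0.    1.22 -0.06] w -0.0001
```

```bash
python3 -m crank '[[0,0,0.0005,0,0,0],[0,0,0.001,0,0,0],[0,0,0.001,0,0,0]]'; python3 -m crank '[[0,0,0.0005,0,0,0],[0,0,0.0005,0,0,0]]'
```

```text
clock: 4.9
position: [0.5631, -0.0172, 0.1385]
ee_rot: [0.0, 0.741, 0.672, 0.001]
contact_force: [0.2, 0.7, 1.0]
width: 0.0003
clock: 5.15
position: [0.5631, -0.0172, 0.138]
ee_rot: [0.0, 0.741, 0.672, 0.001]
contact_force: [-1.0, 1.3, 1.1]
width: 0.0
```

```bash
for i in 1 2 3 4; do python3 -m crank '[[0,0,0.0005,0,0,0],[0,0,0.0005,0,0,0]]' | egrep "pos|force"; done
```

```text
position: [0.5631, -0.0172, 0.1375]
contact_force: [0.3, 1.0, 1.6]
position: [0.5632, -0.0173, 0.1369]
contact_force: [0.3, 0.1, 0.1]
position: [0.5632, -0.0174, 0.1364]
contact_force: [-0.6, 0.4, 1.2]
position: [0.5631, -0.0175, 0.1358]
contact_force: [0.5, -0.3, 0.5]
```

```bash
python3 - <<'E'
from h import *
a=viewer.get_image("scene");np.savez("a2.npz",**a)
f=a["frame"][110:240,185:335];cv2.imwrite("pics/s2.png",cv2.convertScaleAbs(cv2.resize(f,None,fx=4,fy=4,interpolation=cv2.INTER_CUBIC),alpha=1.6,beta=20))
E
```

```text
(no output)
```

View pics/s2.png

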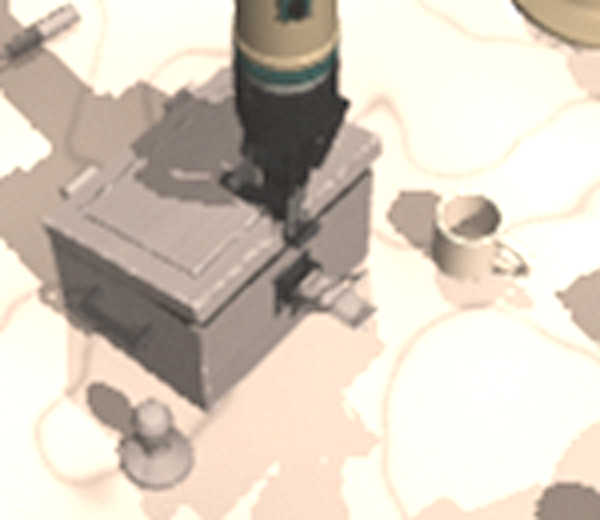

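```bash
python3 - <<'E'
from h import *
d=dict(np.load("a2.npz"));p=((pts(d).reshape(-1,3)-O)@B)*1000
m=(abs(p[:,1])<110)&(abs(p[:,1])>50)&(p[:,0]>-95)&(p[:,0]<95)&(p[:,2]>120)&(p[:,2]<200)
for x in range(-95,95,10):
    k=m&(p[:,0]>=x)&(p[:,0]<x+10);print(x+5,np.median(p[k,2]).round(1),k.sum(),end="; ")
m=(abs(p[:,1])<105)&(p[:,0]<60)&(p[:,0]>-60)&(p[:,2]>120)&(p[:,2]<160);k=m&(abs(p[:,1])>30)&(p[:,1]>0)
print(np.polyfit(p[k,0],p[k,2],1))
for lo,hi in((-85,-40),(30,85)):
  k=m&(p[:,1]>lo)&(p[:,1]<hi);print(lo,np.polyfit(p[k,0],p[k,2],1),k.sum())
E
```

```text
-90 155.8 156; -80 163.8 146; -70 163.9 91; -60 163.3 74; -50 162.2 53; -40 160.4 49; -30 158.1 53; -20 156.7 48; -10 154.2 51; 0 153.5 46; 10 151.5 48; 20 150.0 47; 30 148.4 53; 40 146.2 58; 50 144.9 62; 60 142.2 62; 70 137.2 62; 80 135.7 68; 90 134.5 52; [ -0.16573321 153.20829946]
-85 [ -0.17752361 154.2166735 ] 96
30 [ -0.17824039 154.59092347] 312
```

```bash
python3 - <<'E'
from h import *
d=dict(np.load("a2.npz"));P=pts(d);q=((P-O)@B*1000).round().astype(int)
for v in range(150,176,2): print(v,[tuple(map(int,q[v,u])) for u in range(250,268,2)])
where()
b=viewer.get_image("top");q=((pts(b)-O)@B*1000).round().astype(int);np.savez("b2.npz",**b)
for v in range(188,214,4): print(v,[tuple(map(int,q[v,u])) for u in range(256,284,3)])
E
```

```text
150 [(-91, 38, 279), (-94, 33, 277), (-93, 24, 268), (-95, 16, 262), (-101, 15, 266), (-92, -5, 241), (-99, -7, 245), (-98, -17, 234), (-93, -33, 217)]
152 [(-87, 34, 263), (-90, 29, 261), (-93, 23, 258), (-94, 15, 251), (-99, 12, 253), (-92, -6, 230), (-98, -8, 233), (-94, -22, 218), (-71, -62, 163)]
154 [(-35, -23, 162), (-73, 10, 222), (-86, 15, 236), (-90, 11, 236), (-98, 11, 241), (-91, -6, 220), (-93, -15, 214), (-71, -52, 162), (-78, -54, 166)]
156 [(-92, 40, 254), (-78, 15, 220), (-82, 11, 219), (-93, 14, 231), (-94, 6, 225), (-93, -4, 214), (-73, -40, 165), (-77, -44, 165), (-83, -48, 166)]
158 [(-93, 42, 247), (-93, 33, 239), (-88, 18, 222), (-90, 11, 217), (-94, 7, 216), (-94, -4, 205), (-79, -32, 168), (-84, -36, 167), (-86, -44, 162)]
160 [(-95, 44, 242), (-93, 32, 229), (-93, 24, 222), (-88, 9, 203), (-93, 5, 204), (-93, -5, 194), (-83, -27, 164), (-87, -32, 163), (-89, -41, 156)]
162 [(-61, 6, 168), (-93, 33, 221), (-82, 11, 190), (-88, 8, 193), (-93, 5, 194), (-93, -5, 184), (-86, -23, 161), (-88, -31, 155), (-91, -38, 151)]
164 [(-63, 8, 162), (-71, 8, 169), (-80, 9,
[... 1532 characters left out ...]
 568)]
200 [(-120, 2, 100), (-109, 1, 109), (-98, -7, 159), (-85, -35, 306), (-77, -37, 322), (-68, -35, 318), (-60, -30, 300), (-50, -3, 166), (-40, -1, 166), (-40, -82, 573)]
204 [(-118, -13, 103), (-108, -11, 103), (-98, -9, 97), (-84, -40, 274), (-76, -40, 276), (-67, -31, 238), (-58, -17, 166), (-62, -267, 1496), (-39, -15, 168), (-39, -91, 575)]
208 [(-120, -8, 0), (-109, -6, -3), (-98, -5, -3), (-83, -51, 269), (-74, -49, 261), (-66, -31, 165), (-56, -30, 168), (-47, -28, 165), (-45, -100, 572), (-38, -101, 581)]
212 [(-118, -23, 2), (-107, -21, -1), (-97, -20, -1), (-83, -46, 163), (-74, -46, 172), (-64, -43, 160), (-55, -43, 170), (-45, -41, 165), (-44, -111, 582), (-37, -111, 585)]
```

```bash
cat >> h.py <<'E'
def wpts(w,s):
    K=w["intrinsics"];z=w["range_z"];h,n=z.shape
    u,v=np.meshgrid(np.arange(n),np.arange(h));dx=(u-K[0,2])/K[0,0];dy=(v-K[1,2])/K[1,1]
    r=np.hypot(dx,dy)+1e-9;t=np.tan(np.minimum(r,1.4))/r*z
    p=np.stack([dx*t,-dy*t,-z],-1);M=w["mount"];p=p@M[:3,:3].T+M[:3,3]
    return (rot(s["ee_rot"]).apply(p.reshape(-1,3)).reshape(p.shape)+s["position"]-O)@B*1000, p*1000
E
python3 - <<'E'
from h import *
s=manip.get_state();w=viewer.get_image("wrist");np.savez("w2.npz",**w)
q,t=wpts(w,s);q=np.nan_to_num(q).round().astype(int);t=t.round().astype(int)
for v in range(60,260,8): print(v,[tuple(map(int,q[v,u])) for u in (180,215,240,254,270,300,330)])
print("tool")
for v in range(204,260,4): print(v,[tuple(map(int,t[v,u])) for u in (242,248,254,260)])
cv2.imwrite("pics/w2.png",w["frame"])
E
```

```text
60 [(-199, -78, -1), (-196, -41, -2), (-196, -15, -1), (-195, 0, -1), (-195, 16, 0), (-196, 47, 0), (-198, 79, 0)]
68 [(-190, -78, 0), (-188, -41, -1), (-187, -15, -1), (-187, 0, 1), (-152, -1, 312), (-188, 47, -1), (-189, 80, -1)]
76 [(-181, -78, -1), (-179, -41, -2), (-179, -15, -2), (-178, 0, -1), (-178, 16, 0), (-179, 47, -1), (-181, 80, -2)]
84 [(-173, -78, 0), (-171, -41, 0), (-164, -10, 104), (-164, 0, 104), (-164, 11, 104), (-170, 47, -1), (-172, 80, -1)]
92 [(-164, -78, 0), (-162, -41, -1), (-158, -10, 102), (-158, -1, 103), (-158, 11, 104), (-162, 47, 0), (-163, 80, -1)]
100 [(-155, -79, -1), (-154, -41, 0), (-153, -10, 101), (-153, -1, 101), (-153, 11, 100), (-153, 47, -1), (-155, 80, -2)]
108 [(-147, -79, -1), (-145, -41, -1), (-147, -10, 101), (-147, -1, 100), (-147, 11, 101), (-145, 47, 0), (-146, 80, -1)]
116 [(-138, -79, -1), (-143, -25, 126), (-143, -9, 127), (-143, -1, 126), (-143, 9, 127), (-137, 48, 0), (-137, 80, 0)]
124 [(-130, -79, 1), (-128, -42, -1), (-136, -10, 101), (-136, -1, 101), (-136, 11, 100), (-128, 48, -1), (-129, 80, 0)]
132 [(-121, -80, -1), (-120
[... 2059 characters left out ...]
 [(11, -8, -20), (12, -4, -22), (12, -1, -21), (12, 3, -21)]
220 [(11, -7, -25), (11, -4, -25), (11, -1, -25), (11, 2, -26)]
224 [(11, -7, -31), (10, -4, -30), (11, -1, -30), (10, 2, -30)]
228 [(12, -7, -38), (12, -4, -39), (12, -1, -38), (12, 2, -38)]
232 [(12, -7, -44), (12, -4, -43), (12, -1, -43), (12, 2, -43)]
236 [(12, -7, -48), (12, -4, -47), (11, -1, -46), (12, 2, -47)]
240 [(12, -6, -51), (11, -4, -51), (12, -1, -51), (11, 2, -51)]
244 [(12, -6, -56), (12, -4, -56), (12, -1, -56), (12, 2, -56)]
248 [(12, -6, -59), (11, -4, -58), (12, -1, -60), (12, 2, -59)]
252 [(11, -6, -62), (12, -3, -63), (12, -1, -63), (12, 2, -63)]
256 [(12, -6, -67), (12, -3, -67), (12, -1, -67), (12, 2, -67)]
```

View pics/w2.png

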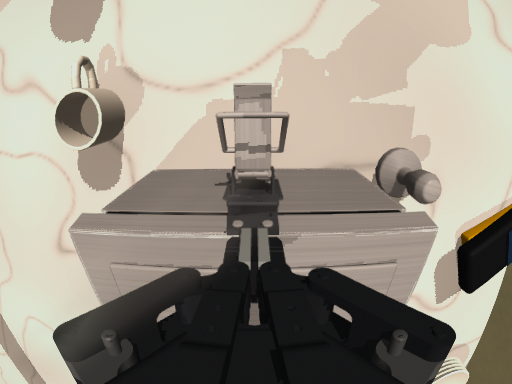

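Both depth views agree that the lid is still at about 0.175 rad and that the real closed fingertip ends about 29 mm short of the nominal TCP. I'll push on using that offset.

```bash
python3 -m crank '[[0,0,0.006,0,0,0],[0,0,0.012,0,0,0],[0.001,0,0.017,0,0,0],[0.001,0,0.021,0,0,0],[0.001,0,0.023,0,0,0]]'; for i in 1 2 3; do python3 -m crank '[[0,0,0.0005,0,0,0],[0,0,0.001,0,0,0]]' | egrep "pos|force"; done
```

```text
clock: 6.92
position: [0.5631, -0.0163, 0.1124]
ee_rot: [-0.0, 0.741, 0.672, 0.0]
contact_force: [0.3, 0.6, 1.6]
width: 0.0002
position: [0.5631, -0.0163, 0.1114]
contact_force: [0.9, 1.3, 0.6]
position: [0.5631, -0.0162, 0.1105]
contact_force: [-0.5, 0.2, 1.2]
position: [0.5631, -0.0161, 0.1095]
contact_force: [-0.8, -0.0, 1.8]
```

```bash
for i in 1 2 3 4 5; do python3 -m crank '[[0,0,0.0005,0,0,0],[0,0,0.0008,0,0,0]]' | egrep "pos|force"; done; python3 - <<'E'
from h import *
s=manip.get_state();w=viewer.get_image("wrist")
q,t=wpts(w,s);p=q.reshape(-1,3);m=(abs(p[:,1])<105)&(abs(p[:,1])>60)&(p[:,2]>100)&(p[:,2]<180)
for x in range(-95,40,8):
    k=m&(p[:,0]>=x)&(p[:,0]<x+8);print(x+4,np.median(p[k,2]).round(1),k.sum(),end="; ")
E
```

```text
position: [0.5631, -0.0161, 0.1086]
contact_force: [0.5, 0.8, 1.3]
position: [0.5631, -0.0161, 0.1078]
contact_force: [0.2, 1.0, 0.3]
position: [0.5631, -0.0161, 0.1069]
contact_force: [0.5, 0.5, 1.2]
position: [0.563, -0.0161, 0.1061]
contact_force: [0.7, 1.0, 1.3]
position: [0.5631, -0.0161, 0.1053]
contact_force: [0.9, 1.5, 1.5]
-91 124.9 243; -83 136.4 3411; -75 138.3 1515; -67 138.1 1552; -59 141.4 1519; -51 141.3 1041; -43 138.3 593; -35 137.4 292; -27 137.3 95; -19 140.7 12; -11 nan 0; -3 nan 0; 5 nan 0; 13 nan 0; 21 nan 0; 29 nan 0; 37 nan 0;
  return _methods._mean(a, axis=axis, dtype=dtype,
  ret = ret.dtype.type(ret / rcount)
```

```bash
for i in 1 2 3; do python3 -m crank '[[0,0,0.0003,0,0,0],[0,0,0.0004,0,0,0]]' | egrep "pos|force"; done
```

```text
position: [0.5631, -0.0161, 0.1052]
contact_force: [-0.4, 1.2, 2.8]
position: [0.5631, -0.0161, 0.1051]
contact_force: [-1.6, 1.2, 5.4]
position: [0.5631, -0.0161, 0.1051]
contact_force: [-1.8, -0.3, 6.4]
```

```bash
python3 -c "
from h import *
where();go(-182,0,185,45)"; python3 -m crank '[[0,0,-0.03,0,0,0],[0,0,-0.08,0,0,0],[0.03,0,-0.1,0,0,0],[0.107,0,-0.1,0,-10,0],[0.107,0,-0.1,0,-20,0],[0.107,0,-0.085,0,-30,0],[0.107,0,-0.08,0,-40,0],[0.107,0,-0.08,0,-45,0],[0.107,0,-0.08,0,-45,0]]' 1;python3 - <<'E'
from h import *
where()
s=manip.get_state();w=viewer.get_image("wrist")
q,t=wpts(w,s);np.savez("w3.npz",q=q,t=t)
cv2.imwrite("pics/w3.png",w["frame"])
E
```

```text
t 9.72 bin [-78.8  -0.3 105.1] phi -0.0 side 0.001 yaw [0.005 1.    0.001] F bin [ 0.4 -1.7  6.4] q [-0.15  0.32  1.68  0.    1.14 -0.06] w -0.0001
row [ 0.1033 -0.0002 -0.0798] [ -0.1 -45.   -0.3]
clock: 10.85
position: [0.573, 0.0917, 0.1823]
ee_rot: [0.257, 0.683, 0.622, -0.285]
contact_force: [-0.2, -0.4, 0.0]
width: 0.0857
t 10.85 bin [-187.    -0.3  182.3] phi 45.1 side -0.004 yaw [ 0.002  1.    -0.004] F bin [ 0.4 -0.2  0. ] q [ 0.46  0.56  1.38 -0.65  1.66  0.64] w 0.0857
```

View pics/w3.png

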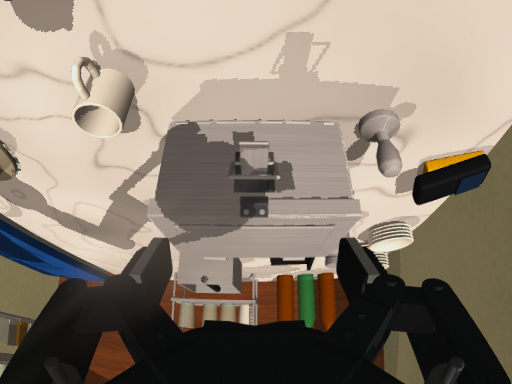

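```bash
python3 - <<'E'
from h import *
d=np.load("w3.npz");t=d["t"];q=d["q"]
f=(np.abs(t[...,1])<70)&(np.abs(t[...,1])>30)&(abs(t[...,0])<25)&(t[...,2]>-90)&(t[...,2]<30)
p=t[f]
for z in range(-90,30,8):
    k=p[(p[:,2]>=z)&(p[:,2]<z+8)]
    if len(k): print(z,len(k),"x",k[:,0].min().round(),k[:,0].max().round(),"|y|",np.abs(k[:,1]).min().round(),np.abs(k[:,1]).max().round())
# loop and lever pts
l=q.reshape(-1,3);k=(abs(l[:,1])<26)&(l[:,0]<-108)&(l[:,0]>-190)&(l[:,2]>60)&(l[:,2]<150);l=l[k]
side=l[abs(l[:,1])>17];print("side wires",side[::max(1,len(side)//12)].round());mid=l[(abs(l[:,1])<12)]
print(mid[::max(1,len(mid)//25)].round())
E
```

```text
-90 719 x 1.0 14.0 |y| 41.0 64.0
-82 902 x -9.0 13.0 |y| 41.0 57.0
-74 951 x -11.0 13.0 |y| 41.0 58.0
-66 806 x -10.0 13.0 |y| 41.0 58.0
-58 631 x -10.0 13.0 |y| 41.0 56.0
-50 125 x -10.0 11.0 |y| 41.0 44.0
side wires [[-117.  -23.   91.]
 [-117.   17.   92.]
 [-121.  -24.   97.]
 [-124.   18.  100.]
 [-128.  -21.  105.]
 [-135.  -23.  111.]
 [-138.  -22.  115.]
 [-139.   20.  117.]
 [-144.   18.  122.]
 [-143.   20.  122.]
 [-144.  -22.  125.]
 [-145.  -20.  126.]
 [-143.   18.  127.]]
[[-166.  -12.  103.]
 [-165.   -1.  103.]
 [-164.    9.  103.]
 [-162.   -3.  104.]
 [-158.    7.  103.]
 [-152.   -4.  100.]
 [-153.    7.  102.]
 [-148.   -3.  101.]
 [-147.   10.  101.]
 [-144.    0.  101.]
 [-140.   -9.  100.]
 [-139.    4.  101.]
 [-136.   -6.  101.]
 [-135.    7.  101.]
 [-130.   -4.  100.]
 [-128.  -11.  102.]
 [-125.    3.  101.]
 [-123.   -4.  101.]
 [-118.  -11.  101.]
 [-116.    5.  101.]
 [-113.   -2.  101.]
 [-110.   -9.  102.]
 [-145.    4.  123.]
 [-145.  -10.  126.]
 [-144.    0.  126.]
 [-143.   10.  126.]]
```

```bash
cat >> h.py <<'E'
def grasp(L,lean,s=26,phi0=60,lean0=-.66,d=56):
    pin=np.array([-102-18*np.sin(L-.28),98-18*np.cos(L-.28)])
    u=np.array([np.sin(lean),np.cos(lean)]);g=pin+s*u;bar=pin+42.5*u
    phi=phi0-np.degrees(lean-lean0);p=np.radians(phi)
    return g+d*np.array([np.sin(p),-np.cos(p)]),phi,bar
def rel(A,Bp):
    (t0,p0,_),(t1,p1,b)=A,Bp
    r=np.radians(p0);tx=np.array([-np.cos(r),-np.sin(r)]);tz=np.array([np.sin(r),-np.cos(r)])
    # tool x = ey x z
    d=t1-t0;print("row",[round(float(d@tx)/1000,4),0,round(float(d@tz)/1000,4),0,round(-(p1-p0),1),0],"phi",round(p1,1),"bar",b.round(1))
E
python3 - <<'E'
from h import *
print(toolrot(60).as_matrix().T@B)
t,p,b=grasp(1.57,-.66);print(t,p,b);u=np.array([np.sin(np.radians(60)),-np.cos(np.radians(60))])
a=t-50*u;go(a[0],-1.5,a[1],60);go(t[0],-1.5,t[1],60)
E
```

```text
[[-5.00000000e-01 -1.69698044e-16 -8.66025404e-01]
 [-1.58789599e-16  1.00000000e+00 -5.55111512e-17]
 [ 8.66025404e-01  8.71268352e-17 -5.00000000e-01]]
[-86.7386467   85.55162227] 60.0 [-145.35249736  126.58649409]
row [ 0.0121 -0.0013  0.0915] [ -0.2 -15.   -0.1]
row [-0.0008 -0.0011  0.1398] [ -0.2 -15.   -0.1]
```

```bash
python3 -m crank '[[0.012,-0.001,0.02,0,-8,0],[0.012,-0.001,0.06,0,-15,0],[0.012,-0.001,0.09,0,-15,0],[0.006,-0.001,0.115,0,-15,0],[-0.001,-0.001,0.14,0,-15,0],[-0.001,-0.001,0.14,0,-15,0]]' 1 20;python3 - <<'E'
from h import *
where()
t,p,b=grasp(1.57,-.66);go(t[0],-1.5,t[1],60)
s=manip.get_state();w=viewer.get_image("wrist")
q,t=wpts(w,s);np.savez("w4.npz",q=q,t=t)
cv2.imwrite("pics/w4.png",w["frame"])
E
```

```text
clock: 11.65
position: [0.562, -0.0108, 0.0861]
ee_rot: [0.335, 0.642, 0.582, -0.371]
contact_force: [0.0, -0.1, 0.3]
width: 0.0852
t 11.65 bin [-84.   -1.8  86.1] phi 59.9 side -0.007 yaw [ 0.008  1.    -0.002] F bin [0.1 0.  0.3] q [ 0.41  0.71  1.6  -0.86  1.54  0.87] w 0.0852
row [ 0.0018  0.0003 -0.0021] [-0.4 -0.1 -0.1]
```

View pics/w4.png

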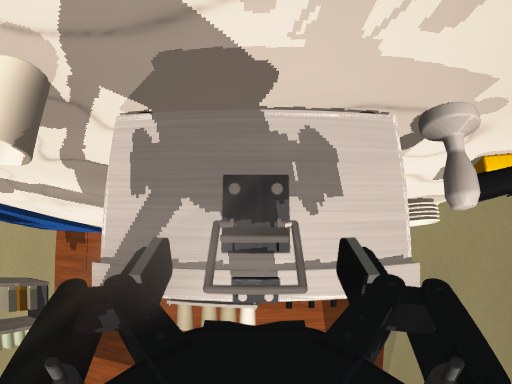

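```bash
python3 - <<'E'
from h import *
d=np.load("w4.npz");t=d["t"];q=d["q"]
for v in (222,228,236,245,255,265,275,285,291): 
  for u in (205,212,219,255,293,299): print((u,v),q[v,u].round().astype(int),t[v,u].round().astype(int),end=" | ")
  print()
f=(np.abs(t[...,1])<70)&(np.abs(t[...,1])>35)&(abs(t[...,0])<25)&(t[...,2]>-90)&(t[...,2]<30);p=t[f]
print(np.percentile(p[:,2],[95,99,100]),np.percentile(p[:,0],[1,99]))
E
```

```text
(205, 222) [-82 -35  87] [ -2 -33   1] | (212, 222) [-81 -30  87] [ -3 -28   2] | (219, 222) [-116  -21   91] [ 12 -20 -31] | (255, 222) [-83  -2  87] [-2  0  1] | (293, 222) [-118   18   92] [ 12  20 -33] | (299, 222) [-82  27  87] [-2 29  1] | 
(205, 228) [-81 -35  91] [ -6 -33   0] | (212, 228) [-121  -24   95] [ 10 -23 -36] | (219, 228) [-118  -21   95] [ 10 -19 -34] | (255, 228) [-156   -2   98] [ 26   0 -69] | (293, 228) [-120   18   95] [ 11  20 -36] | (299, 228) [-82  27  91] [-5 29 -1] | 
(205, 236) [-81 -35  97] [-11 -33  -3] | (212, 236) [-124  -24  100] [  8 -22 -41] | (219, 236) [-82 -25  97] [-10 -24  -3] | (255, 236) [-165   -2  102] [ 27   0 -78] | (293, 236) [-274   -1  110] [  75   -1 -177] | (299, 236) [-124   21   99] [  9  22 -42] | 
(205, 245) [-82 -34 103] [-15 -33  -7] | (212, 245) [-129  -23  104] [  7 -21 -48] | (219, 245) [-82 -25 102] [-15 -23  -7] | (255, 245) [-83  -2 102] [-15   0  -7] | (293, 245) [-82  23 102] [-15  24  -7] | (299, 245) [-129   20  104] [  7  21 -49] | 
(205, 255) [-81 -34 109] [-21 -33  -9] | (212, 255) [-132  -22  109] [  4 -21 -53]
[... 575 characters left out ...]
1] [-30   0 -19] | (293, 275) [-86  22 122] [-30  24 -20] | (299, 275) [-141   18  118] [  1  19 -66] | 
(205, 285) [-144  -24  123] [ -2 -22 -70] | (212, 285) [-144  -20  123] [ -2 -19 -70] | (219, 285) [-145  -17  122] [ -1 -16 -71] | (255, 285) [-102   -2  126] [-26   0 -36] | (293, 285) [-144   15  122] [ -1  16 -70] | (299, 285) [-145   17  122] [ -1  19 -71] | 
(205, 291) [-146  -23  125] [ -3 -22 -73] | (212, 291) [-146  -20  125] [ -3 -19 -73] | (219, 291) [-145  -17  125] [ -3 -16 -72] | (255, 291) [-146   -2  125] [ -3   0 -73] | (293, 291) [-145   15  125] [ -3  16 -72] | (299, 291) [-146   17  125] [ -3  19 -73] | 
[15.33107943 17.30965391 19.07764784] [-23.92969181  24.25261028]
```

```bash
python3 -m crank '[[0,0,0,0,0,0],[0,0,0,0,0,0],[0,0,0,0,0,0],[0,0,0,0,0,0],[0,0,0,0,0,0],[0,0,0,0,0,0]]' 0.3 20; python3 - <<'E'
from h import *
where()
A=grasp(1.57,-.66)
for L,l in((1.7,-.5),(1.85,-.3),(2.0,-.1),(2.1,.1),(2.1,.3),(2.1,.45),(2.1,.58)): rel(A,grasp(L,l))
E
```

```text
clock: 12.45
position: [0.5628, -0.0093, 0.0862]
ee_rot: [0.335, 0.642, 0.582, -0.37]
contact_force: [-1.4, 1.9, -0.3]
width: 0.0451
t 12.45 bin [-85.6  -1.1  86.2] phi 59.9 side -0.005 yaw [ 0.006  1.    -0.   ] F bin [-1.8 -1.6 -0.3] q [ 0.41  0.71  1.6  -0.86  1.54  0.87] w 0.0451
row [0.0035, 0, -0.0004, 0, np.float64(9.2), 0] phi 50.8 bar [-140.2  132.6]
row [0.0079, 0, -0.0017, 0, np.float64(20.6), 0] phi 39.4 bar [-132.6  138.6]
row [0.0121, 0, -0.0039, 0, np.float64(32.1), 0] phi 27.9 bar [-124.  143.]
row [0.0166, 0, -0.0069, 0, np.float64(43.5), 0] phi 16.5 bar [-115.2  144.7]
row [0.0222, 0, -0.0104, 0, np.float64(55.0), 0] phi 5.0 bar [-106.9  143. ]
row [0.026, 0, -0.0138, 0, np.float64(63.6), 0] phi -3.6 bar [-101.   140.7]
row [0.0287, 0, -0.0171, 0, np.float64(71.0), 0] phi -11.0 bar [-96.2 138. ]
```

```bash
python3 -m crank '[[0.0018,0,-0.0002,0,4.6,0],[0.0035,0,-0.0004,0,9.2,0],[0.0057,0,-0.001,0,15,0],[0.0079,0,-0.0017,0,20.6,0],[0.01,0,-0.0028,0,26.3,0],[0.0121,0,-0.0039,0,32.1,0],[0.0143,0,-0.0054,0,37.8,0],[0.0166,0,-0.0069,0,43.5,0],[0.0166,0,-0.0069,0,43.5,0]]'; cat > lk.py <<'E'
from h import *
import sys
where()
s=manip.get_state();w=viewer.get_image("wrist")
q,t=wpts(w,s);np.savez(sys.argv[1]+".npz",q=q,t=t);cv2.imwrite(f"pics/{sys.argv[1]}.png",w["frame"])
p=q.reshape(-1,3)
def show(n,k,c=6):
    k=p[k];k=k[np.argsort(k[:,2])];print(n,len(k),k[::max(1,len(k)//c)].round().astype(int).tolist())
tt=t.reshape(-1,3);y=p[:,1]+1.5
top=(p[:,2]>100)&(p[:,2]<165)
show("wires",(abs(abs(y)-21)<2.2)&top&(p[:,0]<-90)&(p[:,0]>-150),14)
show("mid",(abs(abs(y)-16)<1.5)&top&(p[:,0]<-90)&(p[:,0]>-150),8)
show("keeper",(abs(y)<11)&top&(p[:,0]<-86)&(p[:,0]>-112),16)
E
python3 lk.py w5
```

```text
clock: 13.58
position: [0.5641, 0.0032, 0.0759]
ee_rot: [0.096, 0.734, 0.664, -0.106]
contact_force: [0.3, -0.0, 1.6]
width: 0.0451
t 13.57 bin [-98.2  -1.1  75.9] phi 16.4 side -0.002 yaw [0.009 1.    0.001] F bin [-0.   0.3  1.6] q [ 0.08  0.4   1.68 -0.31  1.13  0.32] w 0.0451
wires 2018 [[-118, -22, 100], [-118, 19, 107], [-121, 21, 113], [-116, 18, 118], [-116, 19, 122], [-116, 18, 126], [-125, 21, 130], [-115, -21, 133], [-116, 18, 135], [-121, 21, 138], [-117, 21, 140], [-125, 21, 143], [-115, -22, 144], [-113, 21, 148], [-141, 19, 165]]
mid 243 [[-100, -18, 100], [-116, 15, 101], [-103, -17, 104], [-100, -17, 106], [-93, 13, 107], [-116, 14, 142], [-115, -17, 143], [-114, 14, 143], [-114, -19, 144]]
keeper 1817 [[-98, 4, 100], [-105, -12, 104], [-108, -11, 105], [-112, 0, 107], [-103, -8, 124], [-102, -7, 126], [-92, 5, 127], [-90, 9, 128], [-102, -6, 129], [-91, -11, 129], [-92, -9, 131], [-90, -2, 133], [-91, -7, 135], [-90, -6, 136], [-91, 4, 138], [-90, -9, 138], [-88, -10, 139]]
```

View pics/w5.png

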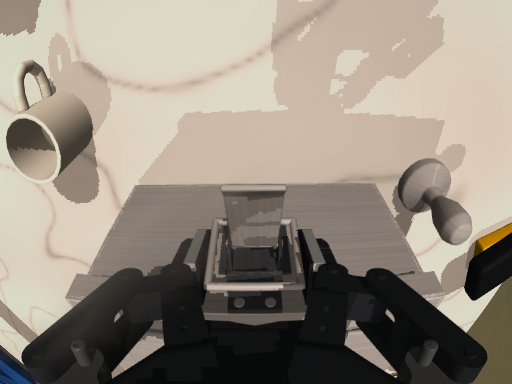

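```bash
python3 - <<'E'
from h import *
A=grasp(2.1,.1)
for L,l in((2.1,.3),(2.1,.45),(2.1,.6),(2.0,.59),(1.9,.58),(1.8,.57),(1.7,.56),(1.6,.55),(1.5,.54)): rel(A,grasp(L,l))
E
python3 -m crank '[[0.0012,0,-0.0047,0,5.7,0],[0.0024,0,-0.0094,0,11.5,0],[0.0024,0,-0.0094,0,11.5,0]]' >/dev/null; python3 -c "
from h import *
where()"
```

```text
row [0.0065, 0, 0.0013, 0, np.float64(11.5), 0] phi 5.0 bar [-106.9  143. ]
row [0.0115, 0, 0.0014, 0, np.float64(20.1), 0] phi -3.6 bar [-101.   140.7]
row [0.0165, 0, 0.0008, 0, np.float64(28.6), 0] phi -12.2 bar [-95.4 137.5]
row [0.017, 0, 0.0025, 0, np.float64(28.1), 0] phi -11.6 bar [-96.2 136. ]
row [0.0174, 0, 0.0042, 0, np.float64(27.5), 0] phi -11.0 bar [-96.7 134.4]
row [0.0176, 0, 0.006, 0, np.float64(26.9), 0] phi -10.5 bar [-97.  132.9]
row [0.0176, 0, 0.0078, 0, np.float64(26.4), 0] phi -9.9 bar [-97.2 131.3]
row [0.0174, 0, 0.0096, 0, np.float64(25.8), 0] phi -9.3 bar [-97.2 129.8]
row [0.017, 0, 0.0115, 0, np.float64(25.2), 0] phi -8.8 bar [-97.1 128.3]
t 14.0 bin [-103.    -1.3   82. ] phi 5.0 side -0.003 yaw [ 0.009  1.    -0.002] F bin [ -1.4   4.  -13.4] q [-0.05  0.36  1.69 -0.1   1.1   0.1 ] w 0.0446
```

I sent that last step before its computed row came back, and it lifted about 10 mm too much (13 N pull, the lever at its stop). I'm correcting to the computed pose.

```bash
python3 - <<'E'
from h import *
t,p,b=grasp(2.1,.1);print(t,p)
o=np.array([-98.2,75.9])-t
for L,l in((2.1,.3),(2.1,.45)):
    t,p,b=grasp(L,l);t=t+o;go(t[0],-1.3,t[1],p)
E
```

```text
[-100.98541761   74.60316711] 16.455207570057432
row [ 0.0019 -0.      0.0091] [-0.1  0.  -0.5]
row [ 0.0067 -0.0001  0.0102] [-0.1  8.6 -0.5]
```

```bash
python3 -m crank '[[0.001,0,0.005,0,0,0],[0.002,0,0.009,0,0,0],[0.002,0,0.009,0,0,0]]'>/dev/null; python3 lk.py w6
```

```text
t 14.38 bin [-104.7   -1.2   72.8] phi 5.1 side -0.002 yaw [ 0.008  1.    -0.001] F bin [-0.5  2.5 -1.2] q [-0.04  0.37  1.7  -0.1   1.08  0.1 ] w 0.045
wires 1963 [[-118, 19, 100], [-117, 20, 108], [-115, -23, 113], [-117, -25, 118], [-111, -22, 122], [-113, -24, 126], [-110, 18, 129], [-111, -21, 132], [-122, 21, 135], [-110, -22, 137], [-120, -24, 139], [-104, -24, 141], [-118, 21, 144], [-101, 21, 146], [-126, -24, 164]]
mid 209 [[-98, 15, 100], [-101, -16, 105], [-101, 13, 106], [-92, 13, 107], [-110, -17, 138], [-109, 16, 139], [-109, 13, 139], [-108, -16, 140], [-109, 15, 140]]
keeper 2661 [[-99, -4, 100], [-106, -9, 103], [-107, -6, 103], [-112, 0, 104], [-102, 6, 124], [-102, 4, 125], [-94, -4, 126], [-103, 2, 127], [-90, 0, 128], [-91, 2, 132], [-91, -4, 135], [-93, -10, 136], [-90, 4, 138], [-90, -2, 138], [-89, 2, 139], [-108, 5, 139], [-108, 8, 141]]
```

```bash
python3 - <<'E'
from h import *
A=grasp(1.87,.27,29.5,58.4)
for L,l in((2.05,.3),(2.05,.4),(2.05,.5),(2.05,.6)): rel(A,grasp(L,l,29.5,58.4))
E
```

```text
row [0.0002, 0, -0.0029, 0, np.float64(1.7), 0] phi 3.4 bar [-107.1  142.2]
row [0.0031, 0, -0.0021, 0, np.float64(7.4), 0] phi -2.3 bar [-103.1  140.7]
row [0.0061, 0, -0.0016, 0, np.float64(13.2), 0] phi -8.1 bar [-99.3 138.9]
row [0.0091, 0, -0.0013, 0, np.float64(18.9), 0] phi -13.8 bar [-95.6 136.6]
```

```bash
python3 -m crank '[[0.0002,0,-0.0029,0,1.7,0],[0.0016,0,-0.0025,0,4.5,0],[0.0031,0,-0.0021,0,7.4,0],[0.0046,0,-0.0019,0,10.3,0],[0.0061,0,-0.0016,0,13.2,0],[0.0061,0,-0.0016,0,13.2,0]]'>/dev/null; python3 lk.py w7
```

```text
t 15.18 bin [-110.4   -1.1   74.2] phi -8.2 side -0.0 yaw [ 0.01   1.    -0.002] F bin [-0.7  2.3  0. ] q [-0.2   0.36  1.73  0.16  1.08 -0.17] w 0.0448
wires 1981 [[-119, 18, 100], [-114, -22, 107], [-111, -23, 114], [-116, 22, 118], [-106, 18, 122], [-108, 21, 126], [-104, -23, 130], [-102, -21, 133], [-112, -24, 135], [-103, 21, 138], [-97, -21, 139], [-97, 21, 141], [-90, 21, 145], [-112, 22, 147], [-110, 21, 164]]
mid 245 [[-119, -18, 100], [-118, 15, 101], [-116, 16, 101], [-100, -17, 106], [-98, 13, 107], [-99, -18, 139], [-99, -18, 139], [-98, -18, 140], [-100, 14, 141]]
keeper 2872 [[-99, 3, 100], [-104, 5, 104], [-107, -6, 105], [-110, 3, 106], [-112, 4, 108], [-95, -3, 125], [-96, -9, 126], [-103, 7, 129], [-102, 0, 131], [-100, -5, 132], [-92, 5, 134], [-90, 4, 137], [-88, -7, 138], [-87, 9, 138], [-98, 2, 139], [-99, -8, 140], [-98, 9, 141]]
```

```bash
python3 - <<'E'
from h import *
A=grasp(2.05,.5,29.5,58.4)
for L,l in((2.05,.58),(1.95,.58),(1.85,.575),(1.75,.57),(1.65,.565),(1.55,.56),(1.45,.545)): rel(A,grasp(L,l,29.5,58.4))
E
```

```text
row [0.0023, 0, 0.0007, 0, np.float64(4.6), 0] phi -12.6 bar [-96.4 137.1]
row [0.0023, 0, 0.0025, 0, np.float64(4.6), 0] phi -12.6 bar [-96.6 135.3]
row [0.002, 0, 0.0043, 0, np.float64(4.3), 0] phi -12.4 bar [-96.9 133.7]
row [0.0015, 0, 0.006, 0, np.float64(4.0), 0] phi -12.1 bar [-97. 132.]
row [0.0009, 0, 0.0077, 0, np.float64(3.7), 0] phi -11.8 bar [-96.9 130.3]
row [0.0, 0, 0.0093, 0, np.float64(3.4), 0] phi -11.5 bar [-96.6 128.7]
row [-0.0013, 0, 0.0108, 0, np.float64(2.6), 0] phi -10.6 bar [-96.5 127.3]
```

```bash
python3 -m crank '[[0.0012,0,0.0003,0,2.3,0],[0.0023,0,0.0007,0,4.6,0],[0.0023,0,0.0025,0,4.6,0],[0.002,0,0.0043,0,4.3,0],[0.0018,0,0.005,0,4.2,0]]'>/dev/null; python3 lk.py w8
```

```text
t 15.85 bin [-112.5   -1.    69.6] phi -12.2 side 0.001 yaw [ 0.008  1.    -0.001] F bin [3.6 0.7 1.6] q [-0.24  0.37  1.74  0.24  1.08 -0.26] w 0.0448
wires 1885 [[-116, -21, 100], [-113, 19, 107], [-116, -25, 111], [-114, -24, 115], [-105, -24, 119], [-113, -24, 123], [-102, -23, 126], [-100, 20, 128], [-99, 21, 130], [-100, 21, 133], [-95, -23, 134], [-104, -25, 137], [-103, -24, 140], [-104, 21, 143], [-105, 22, 162]]
mid 172 [[-102, -17, 101], [-99, 13, 106], [-99, -17, 107], [-98, 14, 132], [-96, -18, 133], [-97, -18, 134], [-96, -16, 134], [-96, -17, 134], [-97, -18, 135]]
keeper 3007 [[-99, -10, 100], [-104, -12, 102], [-109, -7, 103], [-109, -1, 103], [-111, -9, 105], [-103, 3, 125], [-103, -4, 126], [-90, -9, 128], [-102, -12, 130], [-102, -9, 132], [-98, -8, 133], [-95, -12, 134], [-91, -4, 135], [-90, -6, 136], [-88, -4, 138], [-87, -4, 139], [-86, 6, 140]]
```

```bash
python3 -m crank '[[-0.0005,0,0.0014,0,-0.3,0],[-0.001,0,0.0027,0,-0.5,0],[-0.0018,0,0.0043,0,-0.8,0],[-0.0018,0,0.0043,0,-0.8,0]]'>/dev/null; python3 lk.py w9
```

```text
t 16.4 bin [-111.8   -0.9   66.9] phi -11.4 side 0.002 yaw [0.008 1.    0.   ] F bin [ 3.6 -3.3 13.8] q [-0.23  0.37  1.74  0.23  1.07 -0.25] w 0.0449
wires 1842 [[-113, 20, 100], [-110, -23, 106], [-109, -25, 110], [-107, 18, 114], [-104, -24, 117], [-106, -24, 121], [-101, -21, 124], [-101, 21, 126], [-107, -24, 128], [-107, 21, 131], [-95, 19, 132], [-92, -24, 135], [-92, 21, 138], [-107, 22, 140], [-107, -24, 159]]
mid 181 [[-100, -18, 100], [-101, -16, 106], [-101, 14, 107], [-94, -19, 130], [-94, -18, 131], [-97, -16, 131], [-95, -16, 132], [-96, 16, 132], [-96, -19, 132]]
keeper 3092 [[-100, 5, 100], [-110, 7, 101], [-109, -11, 101], [-106, 4, 102], [-102, 8, 122], [-97, 6, 125], [-102, 9, 126], [-91, -3, 128], [-100, -7, 130], [-103, 1, 131], [-95, -8, 131], [-90, 9, 132], [-97, -12, 133], [-91, -11, 136], [-88, -6, 138], [-87, 9, 138], [-86, -1, 139]]
```

```bash
python3 - <<'E'
import cv2
a=cv2.imread("pics/w9.png")[190:330,170:340]
cv2.imwrite("pics/w9c.png",cv2.convertScaleAbs(cv2.resize(a,None,fx=4,fy=4,interpolation=cv2.INTER_CUBIC),alpha=1.8,beta=20))
E
```

```text
(no output)
```

View pics/w9c.png

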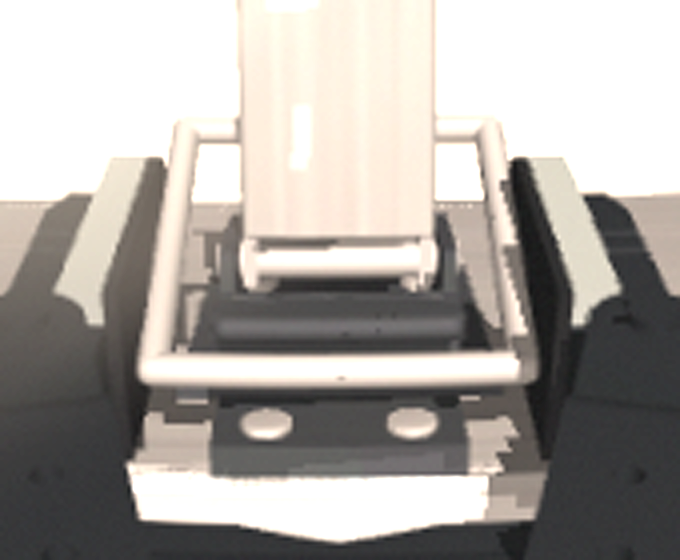

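```bash
python3 -m crank '[[0.0008,0,0,0,0,0],[0.0015,0,0,0,0,0],[0.0015,0,0,0,0,0]]'>/dev/null; python3 lk.py w10 | egrep "^t|mid"
```

```text
t 16.82 bin [-111.9   -1.    67.4] phi -11.3 side 0.002 yaw [0.007 1.    0.001] F bin [ 7.  -1.5  6.1] q [-0.23  0.37  1.74  0.22  1.07 -0.24] w 0.0452
mid 185 [[-97, -18, 100], [-102, -17, 106], [-102, 13, 107], [-99, 14, 130], [-98, -18, 131], [-95, -19, 132], [-96, -18, 132], [-97, -18, 133], [-97, -17, 134]]
```

```bash
python3 -m crank '[[-0.001,0,0,0,0,0],[-0.002,0,0.0,0,0,0],[-0.002,0,0,0,0,0]]'>/dev/null; python3 lk.py w10 | egrep "^t|mid";python3 -m crank '[[-0.0002,0,0.0007,0,0,0],[-0.0004,0,0.0015,0,0,0],[-0.0004,0,0.0015,0,0,0]]'>/dev/null; python3 lk.py w11 | egrep "^t|mid"
```

```text
t 17.25 bin [-111.7   -1.    67.4] phi -11.4 side 0.002 yaw [0.008 1.    0.001] F bin [-2.4 -1.1  4.9] q [-0.23  0.37  1.74  0.23  1.07 -0.25] w 0.045
mid 178 [[-98, -18, 100], [-100, 13, 106], [-102, -17, 107], [-97, -18, 130], [-97, 15, 131], [-95, 14, 132], [-96, 13, 132], [-97, 14, 132], [-97, 15, 134]]
t 17.68 bin [-111.8   -0.9   67.2] phi -11.5 side 0.003 yaw [0.008 1.    0.001] F bin [ 1.5 -2.9 12. ] q [-0.23  0.37  1.74  0.23  1.07 -0.25] w 0.0451
mid 183 [[-101, -18, 100], [-99, 14, 106], [-100, -16, 107], [-97, 16, 130], [-97, -19, 131], [-95, -18, 132], [-97, 16, 132], [-96, 14, 132], [-96, -18, 133]]
```

```bash
python3 - <<'E'
from h import *
for n in ("w9","w11"):
    q=np.load(n+".npz")["q"];t=np.load(n+".npz")["t"]
    # bar columns beyond keeper
    for ur in (range(208,222),range(286,298)):
        prof=[]
        for v in range(268,300):
            k=np.array([q[v,u] for u in ur]);m=np.median(k,0);prof.append((v,*m.round(1)))
        print(n,[(p[0],float(p[1]),float(p[3])) for p in prof])
    ur=range(240,270)
    print("mid",[(v,float(np.median(q[v,ur,0]).round(1)),float(np.median(q[v,ur,2]).round(1))) for v in range(262,312)])
E
```

```text
w9 [(268, -92.0, 101.3), (269, -91.7, 102.2), (270, -83.6, 82.6), (271, -83.6, 84.5), (272, -83.8, 86.5), (273, -83.3, 87.0), (274, -83.6, 89.4), (275, -83.4, 90.4), (276, -83.2, 91.5), (277, -83.6, 94.1), (278, -97.8, 129.7), (279, -97.8, 130.7), (280, -97.5, 131.2), (281, -97.2, 131.6), (282, -96.6, 131.4), (283, -96.4, 132.1), (284, -95.9, 132.0), (285, -95.2, 131.7), (286, -94.6, 131.3), (287, -82.9, 106.7), (288, -82.1, 106.3), (289, -81.8, 106.9), (290, -86.9, 119.1), (291, -86.7, 119.9), (292, -86.9, 121.5), (293, -86.7, 122.1), (294, -86.8, 123.5), (295, -86.7, 124.6), (296, -86.6, 125.6), (297, -86.5, 126.4), (298, -86.6, 127.5), (299, -86.7, 128.7)]
w9 [(268, -83.9, 80.9), (269, -83.7, 82.0), (270, -83.5, 83.3), (271, -83.4, 84.9), (272, -83.2, 85.9), (273, -83.3, 87.8), (274, -83.2, 89.3), (275, -83.2, 90.7), (276, -83.2, 92.3), (277, -98.0, 129.6), (278, -97.9, 130.4), (279, -97.7, 131.0), (280, -97.2, 131.1), (281, -96.9, 131.6), (282, -96.6, 131.9), (283, -96.1, 132.0), (284, -95.7, 132.0), (285, -95.0, 131.8), (286, -83.3, 106.9), (287, -82.7, 106.9), (288, -82.2, 107.
[... 3004 characters left out ...]
125.4), (279, -97.8, 130.7), (280, -97.4, 131.0), (281, -97.2, 131.6), (282, -96.9, 132.1), (283, -96.4, 132.0), (284, -96.0, 132.1), (285, -95.4, 132.0), (286, -94.9, 131.9), (287, -91.4, 125.3), (288, -90.9, 125.4), (289, -90.4, 125.6), (290, -90.7, 127.3), (291, -90.8, 128.5), (292, -90.8, 129.6), (293, -90.7, 130.5), (294, -90.6, 131.3), (295, -90.5, 132.2), (296, -90.5, 133.2), (297, -90.6, 134.4), (298, -90.6, 135.6), (299, -90.6, 136.4), (300, -90.4, 137.1), (301, -90.4, 137.9), (302, -90.0, 138.2), (303, -89.6, 138.4), (304, -88.9, 138.0), (305, -88.6, 138.3), (306, -87.9, 138.0), (307, -87.3, 137.9), (308, -86.9, 138.0), (309, -86.4, 138.0), (310, -86.1, 138.4), (311, -85.5, 138.2)]
```

```bash
python3 -m crank '[[0,0,0,0,0,0],[0,0,0,0,0,0],[0,0,0,0,0,0],[0,0,-0.01,0,0,0],[0,0,-0.04,0,0,0],[0,0,-0.08,0,0,0],[0,0,-0.08,0,0,0]]' 0.8 | grep force; python3 lk.py w12; python3 - <<'E'
from h import *
q=np.load("w12.npz")["q"].reshape(-1,3)
k=(abs(q[:,1]+1.5)<11)&(q[:,0]<-110)&(q[:,0]>-175)&(q[:,2]>70)&(q[:,2]<150);k=q[k];print(len(k))
for x in range(-175,-105,8):
    m=(k[:,0]>=x)&(k[:,0]<x+8)
    if m.any(): print(x+4,np.median(k[m,2]).round(1),m.sum())
E
```

```text
contact_force: [0.8, 0.2, -1.3]
t 18.6 bin [-95.1   1.7 149.3] phi -11.4 side 0.011 yaw [0.009 1.    0.009] F bin [-0.3  0.7 -1.3] q [-0.26  0.29  1.63  0.21  1.25 -0.23] w 0.0684
wires 304 [[-113, -21, 100], [-112, -23, 103], [-111, 18, 106], [-109, 20, 109], [-108, 18, 112], [-104, -21, 114], [-103, -21, 117], [-104, 20, 119], [-102, -21, 122], [-101, 21, 124], [-101, -23, 126], [-99, 20, 128], [-96, -24, 130], [-98, 18, 131], [-96, 20, 132]]
mid 53 [[-102, -16, 100], [-102, -17, 106], [-98, 16, 131], [-96, -17, 131], [-98, 14, 131], [-97, -18, 132], [-96, -18, 132], [-96, 14, 132], [-95, 14, 133]]
keeper 1185 [[-100, -9, 100], [-109, 3, 101], [-108, -11, 101], [-104, 4, 102], [-103, -7, 102], [-92, 5, 125], [-98, -3, 126], [-93, 9, 127], [-98, 5, 130], [-96, 4, 131], [-102, 7, 132], [-96, -10, 132], [-95, -1, 133], [-92, -9, 137], [-87, 0, 138], [-86, -7, 139], [-86, 0, 140]]
1919
-163 105.5 196
-155 102.7 279
-147 102.1 275
-139 102.0 288
-131 101.9 293
-123 101.8 280
-115 101.7 280
-107 101.6 28
```

```bash
cat >> h.py <<'E'
def press(L,gap=0,do=True,D=33):
    r=44+(1.57-L)*6;phi=35+(.96-L)*15;p=np.radians(phi)
    n=np.array([-np.cos(L),np.sin(L)]);t=np.array([-np.sin(L),-np.cos(L)])
    f=np.pi/2-L
    c=np.array([-102,98])+r*t+(4+gap+11*abs(np.sin(f-p)))*n
    c=c+D*np.array([np.sin(p),-np.cos(p)])
    print("L",L,end=" ");go(c[0],-1.5,c[1],phi)
E
python3 -c "
from h import *
where();press(1.57,30);press(1.57,4)"
```

```text
t 18.65 bin [-9.550e+01  1.000e-01  1.474e+02] phi -11.4 side 0.007 yaw [0.008 1.    0.005] F bin [-1.1 -0.1 -0.4] q [-0.26  0.29  1.63  0.21  1.25 -0.23] w 0.0682
L 1.57 row [ 0.0275 -0.0021  0.0467] [  0.2 -37.3  -0.5]
L 1.57 row [ 0.0223 -0.0022  0.0722] [  0.2 -37.3  -0.5]
```

```bash
python3 -m crank '[[0.02,-0.002,-0.01,0,-10,0],[0.0275,-0.002,0,0,-20,0],[0.0275,-0.002,0.02,0,-30,0],[0.0275,-0.002,0.0467,0,-37.3,0],[0.0275,-0.002,0.0467,0,-37.3,0]]' 0 | grep force; python3 -c "
from h import *
where();press(1.57,4);press(1.57,0);press(1.5);press(1.4)"
```

```text
contact_force: [-0.1, -0.0, -0.5]
t 19.27 bin [-134.    -4.5  102.6] phi 26.0 side -0.006 yaw [ 0.003  1.    -0.005] F bin [ 0.1 -0.1 -0.5] q [ 0.24  0.44  1.6  -0.44  1.29  0.5 ] w -0.0
L 1.57 row [0.0073 0.0031 0.0204] [-0.3  0.1 -0.1]
L 1.57 row [0.0091 0.0031 0.0239] [-0.3  0.1 -0.1]
L 1.5 row [0.0109 0.0031 0.0268] [-0.3 -0.9 -0.1]
L 1.4 row [0.013  0.0031 0.0313] [-0.3 -2.4 -0. ]
```

```bash
python3 -m crank '[[0.005,0.003,0.012,0,0,0],[0.0073,0.003,0.0204,0,0,0],[0.0091,0.003,0.0239,0,0,0],[0.0109,0.003,0.0268,0,-1,0]]' | grep force; python3 -c "
from h import *
where();press(1.5);press(1.4);press(1.3)"
```

```text
contact_force: [0.2, 0.1, -0.3]
t 19.77 bin [-130.6   -1.2   74.5] phi 27.0 side -0.005 yaw [ 0.006  1.    -0.003] F bin [-0.1  0.2 -0.3] q [ 0.24  0.48  1.63 -0.47  1.24  0.54] w -0.0004
L 1.5 row [ 0.0015 -0.0003  0.0001] [-0.3  0.1 -0.2]
L 1.4 row [ 0.0038 -0.0003  0.0045] [-0.3 -1.4 -0.2]
L 1.3 row [ 0.0055 -0.0003  0.0093] [-0.3 -2.9 -0.2]
```

```bash
python3 -m crank '[[0.002,0,0.0025,0,-0.7,0],[0.0038,0,0.0045,0,-1.4,0],[0.0038,0,0.0045,0,-1.4,0]]' | grep force; python3 lk.py w13; python3 - <<'E'
from h import *
q=np.load("w13.npz")["q"].reshape(-1,3)
k=(abs(q[:,1]+1.5)<11)&(q[:,0]<-104)&(q[:,0]>-175)&(q[:,2]>60)&(q[:,2]<115);k=q[k]
for x in range(-175,-105,8):
    m=(k[:,0]>=x)&(k[:,0]<x+8)
    if m.any(): print(x+4,np.median(k[m,2]).round(1),m.sum(),end="; ")
press(1.4);press(1.3)
E
```

```text
contact_force: [0.1, 0.4, 0.1]
t 20.15 bin [-132.5   -1.3   68.3] phi 28.4 side -0.005 yaw [ 0.005  1.    -0.004] F bin [-0.4  0.1  0.1] q [ 0.26  0.49  1.63 -0.49  1.25  0.57] w 0.0
wires 0 []
mid 0 []
keeper 82 [[-102, -5, 122], [-103, -2, 123], [-102, -1, 123], [-103, -3, 124], [-102, -1, 124], [-103, -3, 124], [-102, 0, 124], [-103, -3, 125], [-104, 0, 125], [-101, -2, 125], [-103, -1, 126], [-102, 0, 126], [-103, -4, 126], [-103, 1, 127], [-103, -5, 127], [-103, -2, 127], [-104, 1, 128]]
-171 111.2 277; -163 99.6 928; -155 93.0 129; -147 93.1 28; L 1.4 row [-0.0006 -0.0003  0.    ] [-0.3  0.  -0.2]
L 1.3 row [ 0.0013 -0.0003  0.0048] [-0.3 -1.5 -0.2]
```

```bash
python3 -m crank '[[0.0005,0,0.0025,0,-0.8,0],[0.0013,0,0.0048,0,-1.5,0],[0.0013,0,0.0048,0,-1.5,0]]' | grep force; python3 - <<'E'
from h import *
where();press(1.3);press(1.2)
E
```

```text
contact_force: [-0.5, -0.1, 0.0]
t 20.57 bin [-131.6   -1.4   63.2] phi 29.9 side -0.006 yaw [ 0.005  1.    -0.004] F bin [ 0.1 -0.5  0. ] q [ 0.27  0.51  1.63 -0.51  1.25  0.59] w -0.0005
L 1.3 row [-0.0005 -0.0001 -0.0003] [-0.3  0.  -0.1]
L 1.2 row [ 0.0009 -0.0001  0.0047] [-0.3 -1.5 -0.1]
```

```bash
python3 -m crank '[[0,0,-0.03,0,0,0],[0,0,-0.06,0,5,0],[-0.01,0,-0.08,0,15,0],[-0.01,0,-0.09,0,25,0],[-0.01,0,-0.09,0,25,0]]' | grep force; python3 lk.py w14; python3 - <<'E'
from h import *
q=np.load("w14.npz")["q"];p=q.reshape(-1,3)
k=(abs(p[:,1]+1.5)<11)&(p[:,0]<-104)&(p[:,0]>-175)&(p[:,2]>60)&(p[:,2]<115);k=p[k]
for x in range(-175,-105,8):
    m=(k[:,0]>=x)&(k[:,0]<x+8)
    if m.any(): print(x+4,np.median(k[m,2]).round(1),m.sum(),end="; ")
E
```

```text
contact_force: [-0.2, 0.6, -0.1]
t 21.2 bin [-1.651e+02  1.000e-01  1.483e+02] phi 4.9 side -0.001 yaw [ 0.01  1.   -0.  ] F bin [-0.5 -0.2 -0.1] q [ 0.06  0.32  1.57 -0.09  1.27  0.19] w -0.0003
wires 0 []
mid 0 []
keeper 0 []
-163 88.4 166; -155 87.6 227; -147 88.9 246; -139 91.1 247; -131 92.6 157; -123 93.8 2;
```

View pics/w14.png

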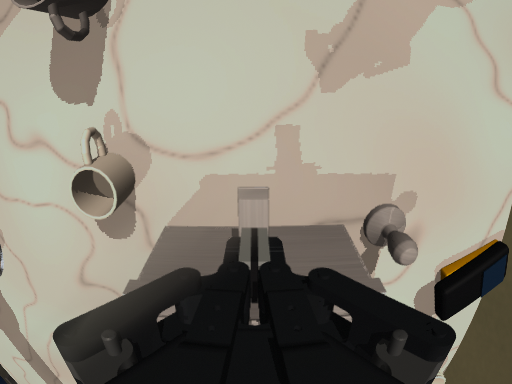

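```bash
python3 -m crank '[[-0.02,0,-0.03,0,5,0],[-0.07,0,-0.04,0,12,0],[-0.07,0,-0.04,0,15,0],[-0.07,0,-0.04,0,15,0]]' 0.8| grep force; python3 lk.py w15; python3 - <<'E'
from h import *
q=np.load("w15.npz")["q"];p=q.reshape(-1,3)
k=(abs(abs(p[:,1]+1.5)-17)<2)&(p[:,0]<-86)&(p[:,0]>-106)&(p[:,2]>115)&(p[:,2]<137);k=p[k]
print("bar top",len(k),k[np.argsort(-k[:,2])][:14].round(1).tolist(),"mean",k.mean(0))
k=(abs(p[:,1]+1.5)<12)&(p[:,0]<-84)&(p[:,0]>-108)&(p[:,2]>115)&(p[:,2]<142);k=p[k];k=k[np.argsort(k[:,0])]
for x in range(-108,-84,1):
    m=(k[:,0]>=x)&(k[:,0]<x+1)
    if m.any(): print(x,np.percentile(k[m,2],[10,50,90]).round(1),end="; ")
E
```

```text
contact_force: [-1.0, 1.0, 0.4]
t 21.75 bin [-99.7  -1.9 191.1] phi -10.0 side -0.005 yaw [ 0.01   1.    -0.007] F bin [-0.9 -1.1  0.4] q [-0.24  0.26  1.55  0.18  1.36 -0.18] w 0.0684
wires 155 [[-111, -24, 100], [-109, -22, 103], [-108, 20, 106], [-107, -23, 109], [-106, 17, 111], [-105, -24, 114], [-104, 20, 117], [-103, 20, 119], [-102, 18, 121], [-101, -22, 123], [-100, -21, 126], [-100, 19, 128], [-96, 19, 129], [-97, 19, 129], [-97, -23, 131]]
mid 53 [[-98, -19, 100], [-96, 13, 105], [-101, 13, 107], [-97, 13, 107], [-96, -17, 128], [-99, -16, 128], [-99, 15, 129], [-98, 15, 130], [-99, -17, 130]]
keeper 632 [[-108, 5, 100], [-100, -12, 101], [-92, -10, 125], [-93, 6, 126], [-93, -9, 126], [-96, 5, 128], [-96, 9, 129], [-97, -11, 129], [-101, 2, 130], [-100, 0, 131], [-90, -2, 131], [-101, 9, 132], [-90, -5, 136], [-89, -7, 138], [-87, 8, 138], [-89, 8, 139], [-87, -4, 140]]
bar top 91 [[-87.0, 14.9, 136.8], [-87.2, -20.0, 136.1], [-87.2, -19.1, 136.1], [-86.7, 16.7, 135.5], [-87.2, 14.3, 133.9], [-87.0, 16.9, 133.0], [-86.9, 15.2, 132.7], [-86.3, -16.9, 132.5], [-86.9, 16.0, 132.4], [-86.2, -17.7, 132.2], [-86.2, -18.6, 132.2], [-87.4, 17.0, 130.9], [-98.6, 13.6, 130.7], [-97.7, 17.0, 130.6]] mean [-93.61013937  -0.44751711 127.47670655]
-103 [123.1 128.2 131.4]; -102 [130.7 131.5 132.3]; -101 [130.8 131.5 132.2]; -100 [130.3 130.9 131.8]; -99 [128.6 129.3 130. ]; -98 [128.9 129.6 130.6]; -97 [128.6 129.4 129.9]; -96 [127.8 128.5 129.2]; -95 [125.  125.7 126.6]; -94 [124.9 125.5 126. ]; -93 [124.7 125.8 126.6]; -92 [124.9 126.6 137.2]; -91 [125.2 132.2 138.8]; -90 [137.5 138.4 139.1]; -89 [137.2 138.3 138.9]; -88 [137.1 138.2 139. ]; -87 [137.5 138.3 139.2]; -86 [137.4 138.4 139. ]; -85 [137.7 138.1 138.7];
```

The loop bar is seated: its axis is at z≈127.5 on the keeper floor, behind the lip, with the lever at about 1.36. Now I'll press the lever.

```bash
python3 -c "
from h import *
press(1.36,30);press(1.36,3)"
```

```text
L 1.36 row [0.0202 0.0008 0.1002] [ -0.5 -39.   -0.4]
L 1.36 row [0.01   0.001  0.1252] [ -0.5 -39.   -0.4]
```

```bash
python3 -m crank '[[0.04,0.001,0,0,-10,0],[0.05,0.001,0.02,0,-20,0],[0.04,0.001,0.06,0,-30,0],[0.0202,0.001,0.1,0,-39,0],[0.0202,0.001,0.1,0,-39,0]]' 0 | grep force; python3 -c "
from h import *
where();press(1.36,2);press(1.3);press(1.2);press(1.1)"
```

```text
contact_force: [-0.5, 0.1, 0.7]
t 22.43 bin [-141.8   -5.4   90.7] phi 29.2 side -0.016 yaw [-0.     1.    -0.019] F bin [-0.1 -0.5  0.7] q [ 0.28  0.48  1.59 -0.48  1.31  0.55] w -0.0001
L 1.36 row [0.0023 0.0043 0.0238] [-0.9  0.2  0.5]
L 1.3 row [0.004  0.0044 0.0286] [-0.9 -0.7  0.5]
L 1.2 row [0.0053 0.0045 0.0336] [-0.9 -2.2  0.6]
L 1.1 row [0.0061 0.0046 0.0389] [-0.9 -3.7  0.6]
```

```bash
python3 -m crank '[[0.001,0.004,0.012,0,0,0],[0.0023,0.004,0.0238,0,0,0],[0.004,0.004,0.0286,0,-0.7,0],[0.0053,0.004,0.0336,0,-2.2,0],[0.0061,0.004,0.0389,0,-3.7,0]]' | grep force; python3 -c "
from h import *
where();press(1.1);press(1.0);press(.9)"
```

```text
contact_force: [0.2, -4.7, 7.2]
t 23.05 bin [-126.    -1.3   55.5] phi 33.2 side -0.014 yaw [ 0.     1.    -0.017] F bin [4.7 0.6 7.2] q [ 0.29  0.54  1.63 -0.55  1.27  0.62] w -0.0001
L 1.1 row [ 0.0028 -0.0001  0.0004] [-0.8  0.3  0.5]
L 1.0 row [ 0.0033 -0.      0.0059] [-0.8 -1.2  0.5]
L 0.9 row [0.0033 0.     0.0105] [-0.8 -2.7  0.5]
```

```bash
python3 -m crank '[[0.0025,0,0.003,0,-0.6,0],[0.0033,0,0.0059,0,-1.2,0],[0.0033,0,0.0085,0,-2,0],[0.0033,0,0.0105,0,-2.7,0]]' | grep force; python3 -c "
from h import *
where();press(.9);press(.8);press(.7);press(.6)"
```

```text
contact_force: [-0.3, -4.5, 10.7]
t 23.55 bin [-120.7   -1.2   47.7] phi 36.3 side -0.013 yaw [ 0.001  1.    -0.016] F bin [ 4.5  0.1 10.7] q [ 0.31  0.57  1.63 -0.6   1.28  0.67] w -0.0001
L 0.9 row [ 0.0036 -0.0003  0.0008] [-0.8  0.4  0.5]
L 0.8 row [ 0.0035 -0.0002  0.0049] [-0.8 -1.1  0.5]
L 0.7 row [ 0.003  -0.0002  0.0091] [-0.8 -2.6  0.5]
L 0.6 row [ 0.0021 -0.0001  0.0134] [-0.7 -4.1  0.6]
```

```bash
python3 -m crank '[[0.0035,0,0.003,0,-0.5,0],[0.0035,0,0.0049,0,-1.1,0],[0.003,0,0.0091,0,-2.6,0]]' | grep force; python3 -c "
from h import *
where();press(.7);press(.6);press(.5);press(.4)"
```

```text
contact_force: [-2.4, 0.5, 11.9]
t 23.93 bin [-115.6   -1.    42. ] phi 39.3 side -0.012 yaw [ 0.001  1.    -0.014] F bin [-0.3 -2.4 11.9] q [ 0.32  0.6   1.64 -0.64  1.3   0.71] w 0.0002
L 0.7 row [ 0.0037 -0.0005  0.0014] [-0.7  0.4  0.5]
L 0.6 row [ 0.0031 -0.0004  0.0057] [-0.7 -1.1  0.5]
L 0.5 row [ 0.0021 -0.0004  0.0101] [-0.7 -2.6  0.5]
L 0.4 row [ 0.0007 -0.0004  0.0146] [-0.7 -4.1  0.5]
```

```bash
python3 -m crank '[[0.003,0,0.003,0,-0.5,0],[0.0031,0,0.0057,0,-1.1,0],[0.0025,0,0.008,0,-1.8,0],[0.0021,0,0.0101,0,-2.6,0]]' | grep force; python3 -c "
from h import *
where();press(.5);press(.4);press(.3);press(.2)"
```

```text
contact_force: [-1.0, 2.8, 8.4]
t 24.43 bin [-111.    -0.3   35. ] phi 42.0 side -0.009 yaw [ 0.001  1.    -0.011] F bin [-2.7 -1.3  8.4] q [ 0.34  0.63  1.64 -0.68  1.31  0.75] w 0.0
L 0.5 row [ 0.0014 -0.0012  0.0016] [-0.5  0.1  0.4]
L 0.4 row [ 0.0002 -0.0011  0.0062] [-0.5 -1.4  0.4]
L 0.3 row [-0.0015 -0.0011  0.0107] [-0.5 -2.9  0.4]
L 0.2 row [-0.0035 -0.0011  0.0153] [-0.5 -4.4  0.4]
```

```bash
python3 -m crank '[[0.001,0,0.003,0,-0.5,0],[0.0002,0,0.0062,0,-1.4,0],[-0.0006,0,0.0085,0,-2.2,0],[-0.0015,0,0.0107,0,-2.9,0],[-0.0025,0,0.013,0,-3.6,0]]' | grep force; python3 -c "
from h import *
where();press(.3);press(.2);press(.1)"
```

```text
contact_force: [0.4, 2.2, 3.5]
t 25.05 bin [-101.     0.2   27.4] phi 45.7 side -0.007 yaw [ 0.001  1.    -0.01 ] F bin [-2.2  0.2  3.5] q [ 0.35  0.66  1.65 -0.73  1.33  0.8 ] w 0.0002
L 0.3 row [ 0.0007 -0.0018 -0.0016] [-0.4  0.7  0.4]
L 0.2 row [-0.001  -0.0017  0.003 ] [-0.4 -0.8  0.4]
L 0.1 row [-0.0033 -0.0017  0.0077] [-0.4 -2.3  0.4]
```

```bash
python3 -m crank '[[-0.001,0,0.002,0,-0.4,0],[-0.0015,0,0.004,0,-0.8,0],[-0.0025,0,0.006,0,-1.5,0]]' | grep force; python3 -c "
from h import *
where();press(.1);press(.0);press(0,15)"
```

```text
contact_force: [0.5, 0.4, 1.3]
t 25.43 bin [-94.8   0.2  24.6] phi 47.2 side -0.007 yaw [ 0.001  1.    -0.01 ] F bin [-0.4  0.5  1.3] q [ 0.35  0.67  1.65 -0.75  1.33  0.82] w -0.0
L 0.1 row [-0.0008 -0.0017  0.0013] [-0.4 -0.7  0.4]
L 0.0 row [-0.0034 -0.0017  0.0059] [-0.4 -2.2  0.4]
L 0 row [ 0.0068 -0.0017 -0.0051] [-0.4 -2.2  0.4]
```

```bash
python3 -m crank '[[-0.001,0,0.001,0,0,0],[-0.0018,0,0.002,0,0,0]]' | grep force; python3 -m crank '[[0,0,-0.02,0,0,0],[0,0,-0.06,0,0,0],[0,0,-0.1,0,5,0],[0,0,-0.13,0,10,0],[0,0,-0.13,0,10,0]]' | grep force; python3 lk.py w16 ; python3 - <<'E'
from h import *
p=np.load("w16.npz")["q"].reshape(-1,3)
k=p[(abs(p[:,1]+1.5)<10)&(p[:,0]<-84)&(p[:,0]>-175)&(p[:,2]>20)&(p[:,2]<142)]
for z in range(24,142,6):
    m=(k[:,2]>=z)&(k[:,2]<z+6)
    if m.any(): print(z+3,np.percentile(k[m,0],[5,50,95]).round(1),m.sum(),end="; ")
E
```

```text
contact_force: [-0.3, -0.8, -0.8]
contact_force: [-0.5, -0.6, 0.1]
t 26.3 bin [-188.9    3.   116.6] phi 37.0 side -0.002 yaw [ 0.     1.    -0.003] F bin [ 0.6 -0.4  0.1] q [ 0.4   0.55  1.47 -0.56  1.48  0.65] w 0.0001
wires 0 []
mid 0 []
keeper 0 []
33 [-106.7 -105.6 -104.3] 70; 39 [-105.7 -103.6 -102.2] 121; 45 [-103.4 -102.2 -101.3] 99; 51 [-103.3 -102.3 -101.4] 99; 57 [-103.3 -102.3 -101.3] 103; 63 [-103.1 -102.2 -101.3] 103; 69 [-103.4 -102.4 -101.6] 100; 75 [-103.6 -102.8 -101.8] 39; 81 [-103.5 -103.2 -102.5] 8; 87 [-103.2 -103.2 -103.2] 1;
```

```bash
python3 -m crank '[[0,0,-0.06,0,10,0],[-0.03,0,-0.09,0,20,0],[-0.06,0,-0.09,0,30,0],[-0.07,0,-0.09,0,40,0],[-0.07,0,-0.09,0,40,0]]' 1| grep force; python3 lk.py w17; python3 - <<'E'
from h import *
p=np.load("w17.npz")["q"].reshape(-1,3)
k=p[(abs(p[:,1]+1.5)<12)&(p[:,0]<-78)&(p[:,0]>-112)&(p[:,2]>105)&(p[:,2]<145)]
for x in range(-112,-78,1):
    m=(k[:,0]>=x)&(k[:,0]<x+1)
    if m.any(): print(x,np.percentile(k[m,2],[10,50,90]).round(1),m.sum(),end="; ")
k=p[(abs(abs(p[:,1])-80)<20)&(p[:,0]<-69)&(p[:,0]>-80)&(p[:,2]>120)&(p[:,2]<150)];print("lid",np.median(k,0))
E
```

```text
contact_force: [0.1, 0.5, 0.6]
t 26.98 bin [-181.7    2.1  228.2] phi -2.9 side -0.008 yaw [ 0.008  1.    -0.009] F bin [-0.5  0.1  0.6] q [-0.01  0.27  1.44  0.05  1.44  0.09] w 0.0854
wires 68 [[-97, -24, 100], [-97, 20, 103], [-98, 19, 105], [-97, 20, 106], [-97, -21, 108], [-98, -22, 113], [-99, -24, 114], [-100, -22, 116], [-100, -22, 118], [-99, 18, 119], [-100, 20, 121], [-99, 20, 123], [-97, 20, 123], [-96, 19, 124], [-99, -22, 124], [-97, -21, 124], [-99, -24, 125]]
mid 33 [[-102, -16, 101], [-100, -16, 106], [-98, -16, 107], [-100, 15, 123], [-96, -18, 123], [-100, -16, 124], [-98, -16, 124], [-100, 13, 124], [-98, 16, 125]]
keeper 428 [[-100, -5, 100], [-102, 2, 121], [-92, -5, 122], [-94, -12, 122], [-103, 9, 123], [-90, -10, 124], [-91, 5, 124], [-103, -4, 125], [-103, -6, 126], [-102, -2, 127], [-101, 2, 128], [-102, 5, 129], [-91, -7, 132], [-91, -1, 133], [-90, 1, 134], [-90, -12, 135], [-91, -3, 135]]
-104 [122.7 125.3 127.6] 31; -103 [120.6 126.1 128. ] 50; -102 [122.9 127.7 128.4] 25; -101 [126.6 127.1 127.5] 9; -99 [124.3 124.7 125.4] 8; -98 [123.2 123.7 124.5] 17; -97 [123.  123.7 124.1] 18; -96 [122.5 122.5 122.7] 3; -95 [121.5 121.8 122.4] 18; -94 [121.1 122.2 123. ] 17; -93 [121.2 122.5 132. ] 26; -92 [121.5 129.  133.3] 39; -91 [122.2 127.  134.6] 105; -90 [123.  133.5 135.4] 35; -89 [133.8 134.7 135.5] 22; -88 [133.8 134.6 135.7] 16; -87 [133.9 134.9 135.2] 19; -86 [134.3 134.8 135.3] 21; -85 [134.4 134.8 135.7] 20; -84 [134.2 135.1 136. ] 18; -83 [134.  134.6 135.6] 17; -82 [133.8 134.8 136. ] 18; -81 [134.2 134.9 135.3] 19; -80 [134.6 134.8 135.2] 17; -79 [133.9 135.2 135.9] 17; lid [-74.47833731 -60.71067565 134.80697253]
```

View pics/w17.png

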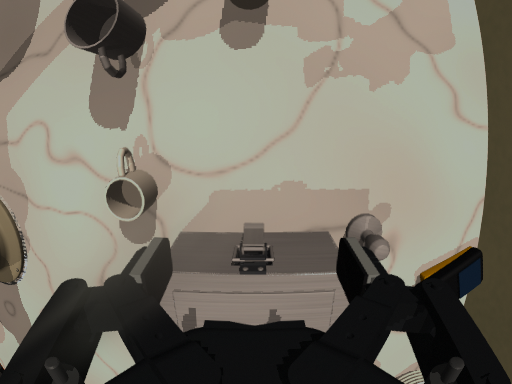

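The lid front is at 134.8 mm (clamped), the bar sits behind the lip, the lever is flat, cup and tamper are in place, and the hand is clear.

```bash
python3 -c "
from rig import job
print(job.sign_off())"
```

```text
the job is handed in; nothing more can be done
None
```

The bin is shut and latched, and I handed the job in at about 27 s. I swung the lid down onto its seal, lifted the loop over the lip and let it down into the keeper. I then pressed the lever over centre until it went flat.

**Last checks (wrist depth, bin frame):**
- **Lid:** the front top is at 134.8 mm, which is clamped; it rested at about 138 mm before.
- **Loop bar:** its axis is at roughly x −98 mm, z 122 mm. That puts it behind the lip, about 2 mm forward of mid-groove and about 1 mm low, inside the limits.
- **Lever:** its face is vertical, at a constant x of about −102 mm, so it lies flat. I did not take a separate reading of its angle or speed.
- **Robot:** nothing in contact. The cup and tamper beside the bin look undisturbed in the last picture, but I did not re-measure any bystander.
- **Step 2:** before pressing, the bar was seated on the keeper floor with the lever at about 1.36 rad.

**What disagreed or went wrong:**
- **Fingertips:** they end about 33 mm short of the stated TCP, so I worked with that offset after both depth views and the contact agreed on it.
- **Camera offset:** the wrist and scene cameras differ by about 2 mm in the bin's x direction.
- **Mistaken move:** I sent one move before its computed values came back. It lifted the loop about 10 mm too far, with a pull of about 13 N, and the wires slipped a few mm in the pads. I re-measured and corrected it.
- **Loop seating:** the hand-held loop stopped about 3 mm above the keeper floor, against 12–14 N. I released it and let it seat by lowering the lever instead.
- **Forces:** no reading went above about 14 N, but I only read the force at the end of each move.

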